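Fetch border tiles from under the drying rack and stamp them

TASK

Two or three border tiles have slid under the low wire drying rack: draw them out with the reacher, squeezing its trigger to close the jaws on each tile and never touching a tile with the fingers while it is under the rack, and put the reacher back lengthwise on its rubber mat. Then lay every tile flat on the bed of the stamping press, one to a lane, lengthwise and centred along the lane; with all of them in place pull the press lever down all the way and hold it there for a moment, then ease it slowly back up without letting it fly. Leave the tiles lying on the bed to dry, and do not disturb the other things on the table.

Things in the scene. Friction and masses are not known exactly. Their poses are not given: they have to be found in the camera images.
- rack: low drying rack, fixed. Origin on the table at the middle of its open edge; y points out of the opening, x along the edge. The gap under the wires is 300 mm wide, 190 mm deep (y 0 to -190; panels at sides and back) and 70 mm high; wires' top at 78 mm. Tiles are seen from above between the wires (16 mm openings). Behind it a solid shelf 100 mm high with pots up to 230 mm high
- tile_a: border tile, a glazed bar 110 x 28 x 22 mm (x length, y width, z height), 0.14 kg, blue; origin at the centre of its underside. At the start it lies flat under the wire rack, its length running roughly in the direction of the opening; it may be absent
- tile_b: border tile, a glazed bar 110 x 28 x 22 mm (x length, y width, z height), 0.14 kg, terracotta; origin at the centre of its underside. At the start it lies flat under the wire rack, its length running roughly in the direction of the opening; it may be absent
- tile_c: border tile, a glazed bar 110 x 28 x 22 mm (x length, y width, z height), 0.14 kg, white; origin at the centre of its underside. At the start it lies flat under the wire rack, its length running roughly in the direction of the opening; it may be absent
- reacher: pick-up tool 290 mm long, 0.37 kg, standing and sliding on its flat sole. Origin on its underside between handle and trigger; x forward to the jaws, z up. Orange upright handle x -29 to -7 mm, up to z 76; red trigger x 17 to 29 (released), z 22 to 72; both 26 wide. Pinch the two along x from above at z 25 to 70: 58 mm wide released, 40 squeezed. Sole x -50 to 50, y +-30, 6 high; shaft up to z 18
- trigger (a joint): travel of the reacher's trigger, m: 0 released, 0.018 fully squeezed towards the handle; sprung, 9 N at first to 14 N at the end. The jaws close with it: 54 mm apart at 0, 28 mm apart at 0.016, 25 mm at 0.018; they open again when the trigger is let go
- jaw_l: left jaw of the reacher (+y side), straight, 65 x 8 x 18 mm, at x 175 to 240 mm and z 3 to 21 mm of the reacher; its origin is the reacher's, moved sideways with the jaw. A tile's end can go in between the jaws as far as x 175 mm, where the crosshead is (y +-38 mm, up to z 17 mm). Only the sole touches the table
- jaw_r: right jaw of the reacher (-y side), likewise
- reacher_mid (a point): middle of the reacher's length on its underside, 95 mm forward of its origin
- mat: flat black rubber mat, 360 x 130 mm (x length, y width), 1 mm thick, origin at its centre; the reacher lies lengthwise on it at the start
- press: hand stamping press fixed to the table. Origin under the centre of its bed, at table height; x points to the hinge at the back. The bed's floor is 20 mm above the table, x -95 to 95 mm. Three lanes run along x with centres at y -64, 0 and 64 mm, each 52 mm wide, between ribs 5 mm high and 12 mm wide
- press_lever (a joint): angle of the press plate with its lever, rad: 0 = up (plate standing upright behind the bed, where a spring holds it), 1.6 = all the way down, plate lying over the bed. The spring pulls it up with 3 to 7 N at the handle bar, and it flies up if let go
- press_handle (a point): centre of the red handle bar at the free end of the press lever, 16 mm thick, 124 mm long, along the press's y axis, between two side arms. It moves on a circle of 250 mm radius about the hinge; at the start 305 mm above the table, when down 55 mm above the table, in front of the bed
- press_hinge (a point): point on the press's hinge axis (along the press's y axis), 125 mm behind the bed's centre, 55 mm above the table
- bowl: blue bowl, 110 mm across, 50 mm high, bystander; origin at the centre of its underside
- vase: grey clay vase, 130 mm high, bystander; origin at the centre of its underside
- glaze_jar: green jar, 90 mm high, bystander; origin at the centre of its underside
- cup: terracotta cup, 70 mm high, 70 mm across, bystander; origin at the centre of its underside
- clay_block: grey block of clay 120 x 70 x 50 mm, bystander; origin at the centre of its underside
Mind the look-alikes: they are no part of the job. What is shaped like the tile_a but red is not meant.

How it is judged:
By the outcome, as a careful person would: the job done as asked, in the order asked, and still so for the second after the job is handed in, with the robot touching nothing.
Of tile_a, tile_b, tile_c only 2 to 3 are there at a start; the rules pass over those that are not, and their reading is None.
At some moment in a run one of tile_a, tile_b, tile_c may be knocked a few centimetres aside while the robot is not near it.
It also fails if it takes over 210 s, if anything falls off the work surface, if the arm or the gripper's body presses on something with over 40 N, if the wrist force passes 120 N, or if a joint passes its speed limit or range.

ROBOT

A 6-joint arm with a two-finger parallel gripper is mounted at the origin on the work surface. World frame = base frame: x ahead of the robot, y to its left, z up, the work surface at z = 0. Lengths are in m, angles in rad, forces in N, time in s.
With the tool pointing down it reaches from about 0.375 to 0.825 m from the base axis. Payload 5.5 kg.
Tool frame: the origin (TCP) lies midway between the tips of the shut fingers; the grasp point (between the pads) lies 19 mm behind it (r.grip_point_offset is the distance from the TCP to the grasp point, in m); x points along the fingers, z is the direction in which the jaws open and shut, and the axes are right-handed (so a half turn about x gives the same grasp; the last joint's range is limited). The gripper opens to 85 mm and grips with 20 to 120 N. Pads are 22 mm wide; open, the fingers measure 114 mm over their backs; the gripper's body (76 mm by 85 mm) begins 54 mm behind the grasp point. The pads swing forward as they close: fully open they stand 13 mm farther back than shut.
Start: joints at [-1.245, 0.314, -0.047, 1.21, 0, 1.571], TCP at [0.192, -0.568, 0.231] pointing down, gripper open.
Joint ranges: [-2.67, 2.67], [-0.69, 1.73], [-1.03, 1.25], [-2.08, 2.16], [-1.42, 1.45], [-3.14, 3.14]. Speed limits (rad/s): [2.39, 2.39, 3.01, 3.14, 3.14, 3.14].

INTERFACE

Orientations are given as a unit quaternion [x, y, z, w].
In Python, from rig import r gives the robot as it stands.
- The arm moves only by the tool drive_tool, never from a script. Its argument "steps" is a list of rows, each an object with "offset": the shift along the tool's x, y, z in mm, a list of three; "rot": the turn, a rotation vector about the tool's x, y, z in rad, a list of three; "fingers": the opening, from 0 (shut) to 1 (fully open). A call has exactly 5 rows; each row is the pose to reach, as a shift and turn from the pose commanded when the call began, along the tool's axes at that moment; what a row does not reach only later rows make up. A row lasts 1/8 s, in which the tool goes at most 62.5 mm and 10.7 degrees, less where a joint would pass 70% of its speed; a pose out of reach is approached as far as the arm can. A call with a gripper value outside its range is refused whole. The fingers move at their own pace and stop on an object; "force" is the grip in N (left out, the last holds). Time passes only in rows, so rows that repeat a pose let the fingers close, or fill a call up. It gives the time, the measured TCP pose, the force and the opening at its end, in the units of the state.
- r.get_obs(): the state, without advancing time (a new reading comes with each control period).
- r.camera(name): name is "scene" or "top"; returns a dict with "img" (480x640x3 uint8, red, green, blue), "fov_y" (degrees; the focal length in pixels is half the picture's height over the tangent of half this angle, whatever the lens; pixels are square), "cx", "cy" (the principal point, pixels), "pose" (4x4, takes a point from camera to world coordinates). Camera axes: x right, y down, z forward; pixel columns grow to the right and rows downward; lengths in m; the calibration is good to about 2 mm. A picture is of the moment at which its call begins. There is no depth.
- r.sign_off(): hands the job in, once; it reports no verdict.
The state is a dict: "clock": time; "qpos": joint angles; "qvel": joint speeds; "joint_torque": joint torques, N m; "eef_pos": TCP position; "ee_rot": TCP orientation; "wrist_force": force on the tool from outside, world axes, zero at the start; "torque": the same for the moment, N m; "grip_width": finger opening in m.
Only numpy, scipy, OpenCV 4.12 (cv2) and the standard library are available. Lean on these libraries where they do the work, as an engineer would, in place of code of your own. Each camera call takes 0.05 s, during which the arm holds its last target. There are 200 camera calls.

## Working session

There is one attempt and no reset: what is moved stays moved. The work goes in short steps, Python scripts to look and compute and a tool call to move; the robot and the scene stay as the last step left them, time stands still between calls to the robot, and variables do not carry over. Pictures are saved under pics/ and viewed, about 12 in all and at most 16, crops included, and the job is handed in when it is done.

Besides the shell and the picture viewer there is one more tool, called as name(argument=value, ...) on one line, values as JSON. drive_tool: Moves the arm, as the interface text tells. Its arguments: {"type":"object","properties":{"steps":{"type":"array","items":{"type":"object","properties":{"offset":{"type":"array","items":{"type":"number"}},"rot":{"type":"array","items":{"type":"number"}},"fingers":{"type":"number"}}}},"force":{"type":"number"}},"required":["steps"]}

```bash
ls; mkdir -p pics; cat > h.py <<'E'
import numpy as np, cv2
from rig import r
from scipy.spatial.transform import Rotation as R
def shot(name,fn):
    c=r.camera(name); cv2.imwrite('pics/'+fn+'.png',c['img'][:,:,::-1]); np.savez('pics/'+fn+'.npz',**{k:c[k] for k in('fov_y','cx','cy','pose')},img=c['img']); return c
def f(c): return 240/np.tan(np.radians(float(c['fov_y']))/2)
def ray(c,u,v,z):
    d=c['pose'][:3,:3]@np.array([(u-c['cx'])/f(c),(v-c['cy'])/f(c),1]); o=c['pose'][:3,3]
    return o+d*(z-o[2])/d[2]
def proj(c,p):
    q=c['pose'][:3,:3].T@(np.asarray(p,float)-c['pose'][:3,3]); return np.array([f(c)*q[0]/q[2]+c['cx'],f(c)*q[1]/q[2]+c['cy']])
def load(fn): return dict(np.load('pics/'+fn+'.npz'))
E
python3 - <<'E'
from h import *
for n in('top','scene'):
    c=shot(n,n+'0'); print(n,c['fov_y'],c['cx'],c['cy'],c['pose'].round(3))
o=r.get_obs(); print({k:np.round(v,3) for k,v in o.items()})
E
```

```text
pics
top 47.0832748461397 314.0676804270266 243.42216386603593 [[-0.014 -0.99   0.138  0.344]
 [-1.     0.011 -0.016 -0.024]
 [ 0.015 -0.138 -0.99   1.472]
 [ 0.     0.     0.     1.   ]]
scene 43.49308202447323 321.027301865959 231.21700839104045 [[ 0.876  0.41  -0.255  0.827]
 [ 0.483 -0.749  0.453 -0.57 ]
 [-0.005 -0.52  -0.854  1.251]
 [ 0.     0.     0.     1.   ]]
{'clock': np.float64(0.1), 'qpos': array([-1.245,  0.314, -0.048,  1.21 ,  0.   ,  1.571]), 'qvel': array([-0.001, -0.002,  0.001, -0.   ,  0.   , -0.001]), 'joint_torque': array([-0.0000e+00, -5.4077e+01,  3.4054e+01,  1.1000e-02, -0.0000e+00,
        0.0000e+00]), 'eef_pos': array([ 0.192, -0.568,  0.231]), 'ee_rot': array([ 0.413,  0.575, -0.412,  0.574]), 'wrist_force': array([-0.23 , -0.418, -0.548]), 'torque': array([ 0.055, -0.031, -0.012]), 'grip_width': np.float64(0.085)}
```

View pics/top0.png

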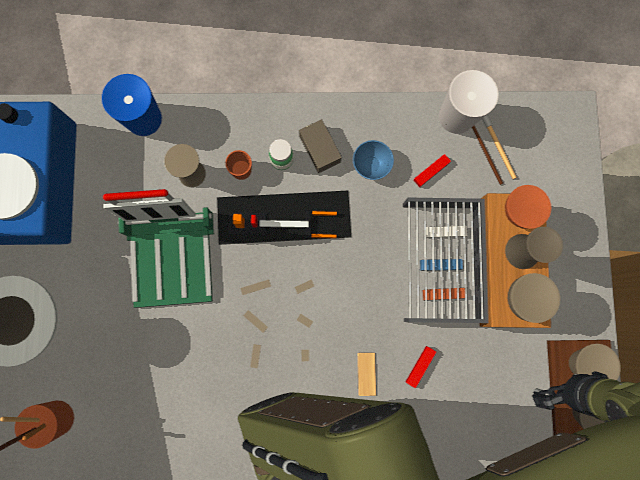

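View pics/scene0.png

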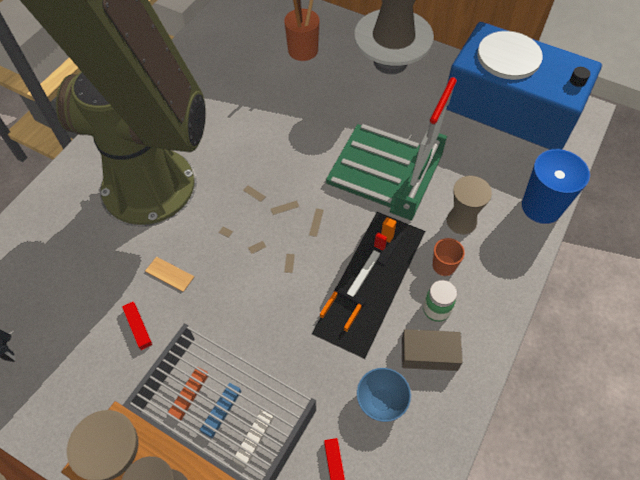

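Top view: three tiles under the rack, white (445,231), blue (441,265) and terracotta (444,294). The rack opens to the left (+y). The reacher is on the mat with its handle at (237,220) and its jaws to the right at (325,224). The press is on the left, hinge at the top (+x). Red look-alikes are at (432,171) and (421,367).

```bash
python3 - <<'E'
from h import *
c=load('top0'); im=c['img'][:,:,::-1]
def crop(x0,y0,x1,y1,s): return cv2.resize(im[y0:y1,x0:x1],None,fx=s,fy=s,interpolation=cv2.INTER_CUBIC)
A=crop(395,190,495,330,4);B=crop(210,185,360,250,2.6);C=crop(100,185,220,310,3.2)
o=np.zeros((585,800,3),np.uint8);o[:560,:400]=A;o[:B.shape[0],405:405+B.shape[1]]=B;o[180:180+C.shape[0],405:405+C.shape[1]]=C
cv2.imwrite('pics/c1.png',o)
hsv=cv2.cvtColor(im,cv2.COLOR_BGR2HSV)
# tile masks under rack
sub=np.zeros(hsv.shape[:2],bool); sub[215:312,412:478]=1
m={'blue':(abs(hsv[...,0].astype(int)-106)<12)&(hsv[...,1]>120)&sub,'terra':((hsv[...,0]<14)&(hsv[...,1]>130))&sub,'white':(hsv[...,1]<25)&(hsv[...,2]>200)&sub}
for k,v in m.items():
    y,x=np.nonzero(v); 
    if k=='white': q=y<245;x,y=x[q],y[q]
    P=np.array([ray(c,a,b,.022)[:2] for a,b in zip(x,y)])
    (cx,cy),(w,h),a=cv2.minAreaRect((P*1000).astype(np.float32)); mu=P.mean(0);e,V=np.linalg.eigh(np.cov(P.T))
    print(k,len(x),'rect',round(cx),round(cy),round(w),round(h),round(a,1),'mean',mu.round(3),'ax',V[:,1].round(3),x.min(),x.max(),y.min(),y.max())
for n,u,v,z in [('mat',218,197,0),('mat',349,191,0),('mat',352,237,0),('mat',220,244,0),('handle',237,220,.076),('trig',253,219,.072),('jawL tip',337,213,.02),('jawR tip',336,236,.02)]:
    print(n,ray(c,u,v,z)[:2].round(4))
E
```

```text
blue 246 rect 487 -384 107 27 89.3 mean [ 0.486 -0.384] ax [-0.003  1.   ] 421 461 259 269
terra 336 rect 408 -387 27 111 2.0 mean [ 0.408 -0.389] ax [-0.042  0.999] 423 464 288 299
white 240 rect 579 -396 152 79 89.3 mean [ 0.574 -0.397] ax [-0.107  0.994] 416 472 215 244
mat [0.6792 0.2119]
mat [ 0.6923 -0.1456]
mat [ 0.5649 -0.1509]
mat [0.5499 0.2052]
handle [0.601  0.1504]
trig [0.6039 0.1097]
jawL tip [ 0.6275 -0.1104]
jawR tip [ 0.5651 -0.1065]
```

View pics/c1.png

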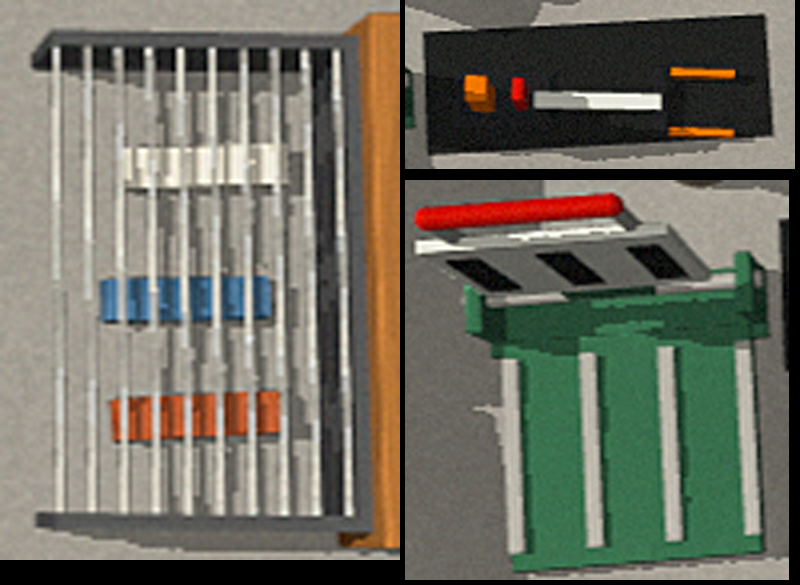

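The crop confirms the press ribs (front ends at crop (516,553) to (753,534)), the tile edges, and the reacher's handle, trigger and jaws. Now I'll fit the poses.

```bash
cat >> h.py <<'E'
def go(p=None,yaw=None):
    """offset(mm)/rot from current measured pose to TCP p, tool down with tool z at world heading yaw (deg, mod 180)"""
    o=r.get_obs(); T=R.from_quat(o['ee_rot']).as_matrix(); p=o['eef_pos'] if p is None else np.asarray(p)
    out=[np.round(T.T@(p-o['eef_pos'])*1000,1)]
    if yaw is not None:
        best=None
        for a in(yaw,yaw+180):
            a=np.radians(a); z=np.array([np.cos(a),np.sin(a),0]); x=np.array([0,0,-1.]); G=np.stack([x,np.cross(z,x),z],1)
            v=R.from_matrix(T.T@G).as_rotvec()
            out.append((np.round(v,4), 'q6->',round(float(o['qpos'][5]+v[0]),2)))
    return out
E
python3 - <<'E'
from h import *
c=load('top0')
A=lambda x,y:(395+x/4,190+y/4); B=lambda x,y:(210+(x-405)/2.6,185+y/2.6); C=lambda x,y:(100+(x-405)/3.2,185+(y-180)/3.2)
pr=lambda n,uv,z:print(n,ray(c,*uv,z)[:2].round(4))
from scipy.optimize import least_squares
def fit(mod,uv,x0):
    def res(p):
        cs,sn=np.cos(p[2]),np.sin(p[2])
        return np.concatenate([proj(c,[p[0]+cs*m[0]-sn*m[1],p[1]+sn*m[0]+cs*m[1],m[2]])-u for m,u in zip(mod,uv)])
    s=least_squares(res,x0); return s.x.round(4),np.degrees(s.x[2]).round(2),s.fun.round(1)
# press: front rib ends
print('ribs front');[pr('rf',C(*q),.025) for q in((516,553),(595,547),(674,541),(753,534))]
print('back');[pr('rb',C(*q),.025) for q in((510,358),(588,352),(667,346),(743,345))]
pr('bedL',C(513,572),.02);pr('bedR',C(765,552),.02)
[pr('bar',C(*q),.305) for q in((420,216),(617,203))]
# rack side panels at ground/top front
pr('panTop',A(35,68),0);pr('panTop78',A(55,35),.078);pr('panBot',A(35,527),0);pr('panBot78',A(38,515),.078)
print('reacher',fit([(-18,0,76),(23,0,72),(240,31,21),(240,-31,21),(175,31,21),(175,-31,21)] and [tuple(np.array(m)/1000) for m in [(-18,0,76),(23,0,72),(240,31,21),(240,-31,21),(175,31,21),(175,-31,21)]],
 [B(475,85),B(519,87),B(735,71),B(735,130),B(670,70),B(670,129)],[.6,.13,-1.6]))
for n,q in dict(white=[(124,148),(124,183),(287,143),(287,182)],blue=[(100,280),(100,320),(271,277),(271,316)],terra=[(111,398),(111,438),(280,391),(280,432)]).items():
    P=np.array([ray(c,*A(*k),.022)[:2] for k in q]); a=(P[:2].mean(0)+0),(P[2:].mean(0)); d=a[1]-a[0]
    print(n,'centre',P.mean(0).round(4),'len',np.linalg.norm(d).round(3),'dir deg',np.degrees(np.arctan2(d[1],d[0])).round(1), 'wid',np.linalg.norm(P[0]-P[1]).round(3))
o=r.get_obs();print(R.from_quat(o['ee_rot']).as_matrix().round(2))
E
```

```text
ribs front
rf [0.3977 0.4212]
rf [0.4018 0.3574]
rf [0.4058 0.2934]
rf [0.4107 0.2292]
back
rb [0.5581 0.4311]
rb [0.5624 0.3671]
rb [0.5666 0.3022]
rb [0.5668 0.2395]
bedL [0.3826 0.4247]
bedR [0.3961 0.2201]
bar [0.6139 0.4064]
bar [0.6215 0.2746]
panTop [ 0.6461 -0.2943]
panTop78 [ 0.6518 -0.2937]
panBot [ 0.3361 -0.2831]
panBot78 [ 0.3439 -0.2715]
reacher (array([ 0.6061,  0.1314, -1.603 ]), np.float64(-91.84), array([ 0.5,  0.1, -0.3, -0. , -0.2, -0. , -0.5,  0.1,  0.5, -0.2,  0.1,
       -0. ]))
white centre [ 0.575  -0.4023] len 0.11 dir deg -89.6 wid 0.024
blue centre [ 0.485  -0.3847] len 0.114 dir deg -89.5 wid 0.027
terra centre [ 0.4079 -0.3878] len 0.112 dir deg -88.6 wid 0.026
[[-0.    0.95  0.32]
 [ 0.    0.32 -0.95]
 [-1.    0.   -0.  ]]
```

drive_tool(steps=[{"offset": [-12, 0, 0], "rot": [-0.186, 0, 0], "fingers": 1}, {"offset": [-24, 0, 0], "rot": [-0.372, 0, 0], "fingers": 1}, {"offset": [-36, 0, 0], "rot": [-0.558, 0, 0], "fingers": 1}, {"offset": [-48, 0, 0], "rot": [-0.744, 0, 0], "fingers": 1}, {"offset": [-60, 0, 0], "rot": [-0.929, 0, 0], "fingers": 1}], force=40)

```text
clock: 0.72
eef_pos: [0.1919, -0.5681, 0.2912]
ee_rot: [0.109, 0.699, -0.109, 0.698]
wrist_force: [-1.0, 0.5, 0.7]
grip_width: 0.0851
```

drive_tool(steps=[{"rot": [-0.186, 0, 0], "offset": [0, 0, 0], "fingers": 1}, {"rot": [-0.372, 0, 0], "offset": [0, 0, 0], "fingers": 1}, {"rot": [-0.558, 0, 0], "offset": [0, 0, 0], "fingers": 1}, {"rot": [-0.744, 0, 0], "offset": [0, 0, 0], "fingers": 1}, {"rot": [-0.929, 0, 0], "offset": [0, 0, 0], "fingers": 1}])

```text
clock: 1.35
eef_pos: [0.1919, -0.5682, 0.2908]
ee_rot: [-0.215, 0.674, 0.216, 0.673]
wrist_force: [0.2, -0.1, -0.4]
grip_width: 0.0853
```

drive_tool(steps=[{"rot": [-0.186, 0, 0], "offset": [0, 0, 0], "fingers": 1}, {"rot": [-0.372, 0, 0], "offset": [0, 0, 0], "fingers": 1}, {"rot": [-0.558, 0, 0], "offset": [0, 0, 0], "fingers": 1}, {"rot": [-0.744, 0, 0], "offset": [0, 0, 0], "fingers": 1}, {"rot": [-0.929, 0, 0], "offset": [0, 0, 0], "fingers": 1}])

```text
clock: 1.98
eef_pos: [0.1919, -0.5682, 0.2908]
ee_rot: [-0.494, 0.505, 0.495, 0.506]
wrist_force: [-0.2, -0.8, -0.4]
grip_width: 0.0856
```

drive_tool(steps=[{"rot": [0, 0, 0], "offset": [0, -26, 47], "fingers": 1}, {"rot": [0, 0, 0], "offset": [0, -52, 94], "fingers": 1}, {"rot": [0, 0, 0], "offset": [0, -78, 142], "fingers": 1}, {"rot": [0, 0, 0], "offset": [0, -104, 190], "fingers": 1}, {"rot": [0, 0, 0], "offset": [0, -131, 237], "fingers": 1}])

```text
clock: 2.6
eef_pos: [0.3302, -0.3336, 0.291]
ee_rot: [-0.493, 0.507, 0.493, 0.507]
wrist_force: [0.8, -0.0, 0.2]
grip_width: 0.0847
```

drive_tool(steps=[{"rot": [0, 0, 0], "offset": [10, -26, 47], "fingers": 1}, {"rot": [0, 0, 0], "offset": [20, -52, 94], "fingers": 1}, {"rot": [0, 0, 0], "offset": [30, -78, 142], "fingers": 1}, {"rot": [0, 0, 0], "offset": [40, -104, 190], "fingers": 1}, {"rot": [0, 0, 0], "offset": [50, -131, 237], "fingers": 1}])

```text
clock: 3.22
eef_pos: [0.468, -0.1005, 0.2408]
ee_rot: [-0.493, 0.507, 0.493, 0.507]
wrist_force: [0.4, 0.1, 0.3]
grip_width: 0.0855
```

drive_tool(steps=[{"rot": [0, 0, 0], "offset": [20, -26, 47], "fingers": 1}, {"rot": [0, 0, 0], "offset": [40, -52, 94], "fingers": 1}, {"rot": [0, 0, 0], "offset": [60, -78, 142], "fingers": 1}, {"rot": [0, 0, 0], "offset": [80, -104, 190], "fingers": 1}, {"rot": [0, 0, 0], "offset": [90, -131, 237], "fingers": 1}])

```text
clock: 3.85
eef_pos: [0.605, 0.1324, 0.1495]
ee_rot: [-0.492, 0.508, 0.493, 0.506]
wrist_force: [-0.1, -0.1, 0.0]
grip_width: 0.0854
```

```bash
python3 - <<'E'
from h import *
print(go([.6061,.1314,.032],88.2)); o=r.get_obs();print(o['eef_pos'],o['qpos'].round(2),o['clock'])
c=load('scene0')
for p in [(.6061+.0+0,.1314,.076)]: print('origin76 in scene',proj(c,p))
for n,z in(('bar',.305),): print(ray(c,447,88,z)[:2],ray(c,434,122,z)[:2],ray(c,453,83,z)[:2])
h=np.array([.6061,.1314])+.018*np.array([.032,.999]);print('handle top pred',proj(c,[*h,.076]))
E
grep -n . /dev/null; python3 - <<'E'
import cv2
im=cv2.imread('pics/scene0.png')
a=cv2.resize(im[60:220,310:480],None,fx=3.5,fy=3.5,interpolation=cv2.INTER_CUBIC); cv2.imwrite('pics/c2.png',a)
E
```

```text
[array([117.5,  -1.3,  -0.9]), (array([ 0.0029, -0.0008, -0.0022]), 'q6->', 0.25), (array([-3.1387e+00,  3.4000e-03, -1.2000e-03]), 'q6->', -2.89)]
[0.6050487  0.13244301 0.14953194] [ 0.22  0.39 -0.12  1.06 -0.    0.24] 3.85
origin76 in scene [387.52827043 228.67854471]
[0.60754917 0.37630426] [0.6212837  0.27429678] [0.61318332 0.3962187 ]
handle top pred [391.13542271 222.94611446]
```

View pics/c2.png

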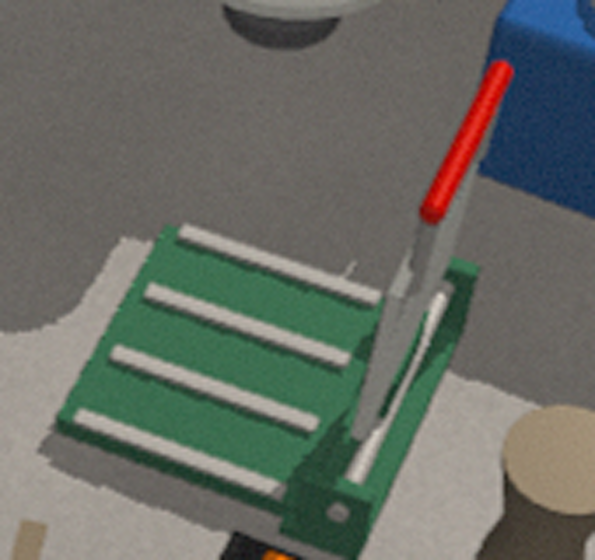

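The scene crop shows the empty press bed with three lanes and the bar upright. The predicted handle position agrees within about 2 px. Next I descend on the reacher, squeeze and lift slightly.

drive_tool(steps=[{"offset": [30, -1, -1], "rot": [0, 0, 0], "fingers": 1}, {"offset": [60, -1, -1], "rot": [0, 0, 0], "fingers": 1}, {"offset": [90, -1, -1], "rot": [0, 0, 0], "fingers": 1}, {"offset": [118, -1, -1], "rot": [0, 0, 0], "fingers": 1}, {"offset": [118, -1, -1], "rot": [0, 0, 0], "fingers": 1}])

```text
clock: 4.47
eef_pos: [0.6037, 0.1294, 0.0307]
ee_rot: [-0.492, 0.509, 0.494, 0.505]
wrist_force: [-1.0, -0.2, 0.1]
grip_width: 0.0853
```

drive_tool(steps=[{"offset": [0, 0, 0], "rot": [0, 0, 0], "fingers": 0.4}, {"offset": [0, 0, 0], "rot": [0, 0, 0], "fingers": 0.4}, {"offset": [0, 0, 0], "rot": [0, 0, 0], "fingers": 0.4}, {"offset": [0, 0, 0], "rot": [0, 0, 0], "fingers": 0.4}, {"offset": [0, 0, 0], "rot": [0, 0, 0], "fingers": 0.4}], force=40)

```text
clock: 5.1
eef_pos: [0.6099, 0.1346, 0.0385]
ee_rot: [-0.493, 0.503, 0.494, 0.511]
wrist_force: [-3.0, 11.7, 18.2]
grip_width: 0.0389
```

drive_tool(steps=[{"offset": [-2, 0, 0], "rot": [0, 0, 0], "fingers": 0.4}, {"offset": [-4, 0, 0], "rot": [0, 0, 0], "fingers": 0.4}, {"offset": [-6, 0, 0], "rot": [0, 0, 0], "fingers": 0.4}, {"offset": [-8, 0, 0], "rot": [0, 0, 0], "fingers": 0.4}, {"offset": [-8, 0, 0], "rot": [0, 0, 0], "fingers": 0.4}])

```text
clock: 5.72
eef_pos: [0.6059, 0.1296, 0.0409]
ee_rot: [-0.492, 0.508, 0.493, 0.507]
wrist_force: [0.1, 0.2, -4.3]
grip_width: 0.0385
```

```bash
python3 - <<'E'
from h import *
c=shot('scene','s1');print(r.get_obs()['eef_pos'])
cv2.imwrite('pics/c3.png',cv2.resize(c['img'][120:380,280:540,::-1],None,fx=2.3,fy=2.3))
E
```

```text
[0.60594928 0.12965287 0.04089112]
```

View pics/c3.png

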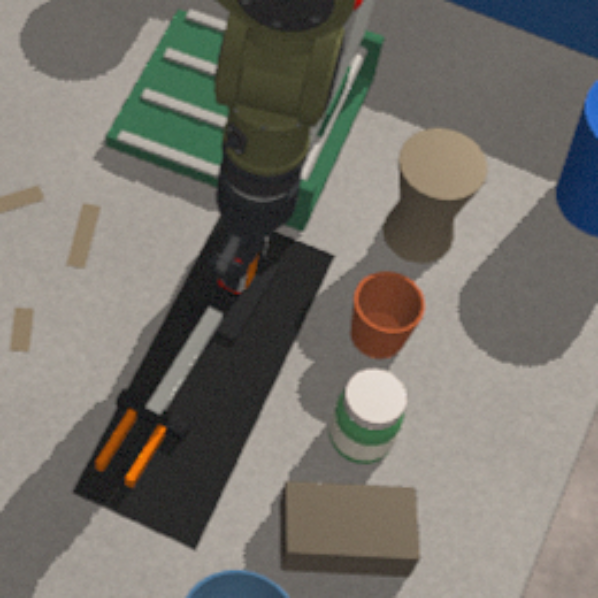

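The reacher is squeezed and just lifted; its jaws are closed at crop (100-160, 410-485). Next I carry it to in front of the white tile, set it down and open the jaws.

drive_tool(steps=[{"offset": [-4, 0, 0], "rot": [0, 0, 0], "fingers": 0.4}, {"offset": [-8, 0, -10], "rot": [-0.005, 0, 0], "fingers": 0.4}, {"offset": [-8, 4, -40], "rot": [-0.01, 0, 0], "fingers": 0.4}, {"offset": [-8, 9, -70], "rot": [-0.02, 0, 0], "fingers": 0.4}, {"offset": [-8, 13, -100], "rot": [-0.025, 0, 0], "fingers": 0.4}])

```text
clock: 6.4
eef_pos: [0.5902, 0.0289, 0.0497]
ee_rot: [-0.499, 0.501, 0.499, 0.501]
wrist_force: [0.3, 0.6, -3.2]
grip_width: 0.0383
```

drive_tool(steps=[{"offset": [0, 4, -25], "rot": [0, 0, 0], "fingers": 0.4}, {"offset": [0, 8, -50], "rot": [0, 0, 0], "fingers": 0.4}, {"offset": [0, 11, -70], "rot": [0, 0, 0], "fingers": 0.4}, {"offset": [4, 11, -70], "rot": [0, 0, 0], "fingers": 0.4}, {"offset": [8, 11, -70], "rot": [0, 0, 0], "fingers": 0.4}])

```text
clock: 7.02
eef_pos: [0.5793, -0.0394, 0.0412]
ee_rot: [-0.499, 0.501, 0.499, 0.501]
wrist_force: [-0.5, -0.5, -4.1]
grip_width: 0.0386
```

drive_tool(steps=[{"offset": [1, 0, 0], "rot": [0, 0, 0], "fingers": 0.4}, {"offset": [2, 0, 0], "rot": [0, 0, 0], "fingers": 0.4}, {"offset": [2, 0, 0], "rot": [0, 0, 0], "fingers": 0.64}, {"offset": [2, 0, 0], "rot": [0, 0, 0], "fingers": 0.64}, {"offset": [2, 0, 0], "rot": [0, 0, 0], "fingers": 0.64}])

```text
clock: 7.65
eef_pos: [0.5793, -0.0395, 0.0394]
ee_rot: [-0.499, 0.501, 0.499, 0.501]
wrist_force: [-0.7, -0.2, -3.9]
grip_width: 0.0547
```

```bash
python3 - <<'E'
from h import *
print(go([.576,-.06,.042],89.6));o=r.get_obs();print(o['eef_pos'],o['grip_width'],o['wrist_force'])
c=shot('top','t1')
cv2.imwrite('pics/c4.png',cv2.resize(c['img'][180:330,250:500,::-1],None,fx=3.2,fy=3.2,interpolation=cv2.INTER_CUBIC))
E
```

```text
[array([ -2.6,   3.2, -20.5]), (array([ 0.0033, -0.    ,  0.0002]), 'q6->', -0.06), (array([-3.1383e+00, -3.0000e-04, -0.0000e+00]), 'q6->', -3.2)]
[ 0.57926915 -0.03954048  0.03938887] 0.05466828513093084 [-0.71301829 -0.20607452 -3.91132368]
```

View pics/c4.png

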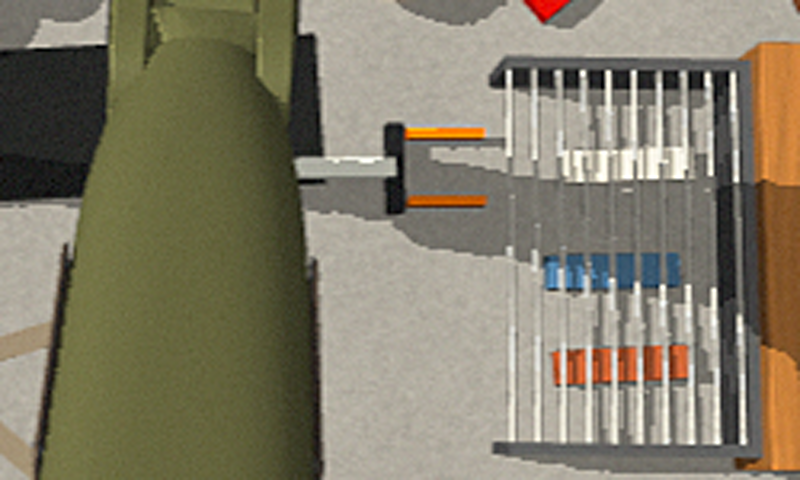

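Jaw midline is at crop row 166 and the white tile's at 165, so they line up. Jaw tips are at column 485, tile front at 563. I'll slide in about 104 mm.

drive_tool(steps=[{"offset": [1.5, 0, 0], "rot": [0, 0, 0], "fingers": 0.64}, {"offset": [1.5, 1, -15], "rot": [0, 0, 0], "fingers": 0.64}, {"offset": [1.5, 1, -30], "rot": [0, 0, 0], "fingers": 0.64}, {"offset": [1.5, 1, -45], "rot": [0, 0, 0], "fingers": 0.64}, {"offset": [1.5, 1, -60], "rot": [0, 0, 0], "fingers": 0.64}])

```text
clock: 8.32
eef_pos: [0.5779, -0.1011, 0.0378]
ee_rot: [-0.499, 0.501, 0.499, 0.501]
wrist_force: [-0.5, -0.5, -3.8]
grip_width: 0.0545
```

drive_tool(steps=[{"offset": [0, 0, -11], "rot": [0, 0, 0], "fingers": 0.64}, {"offset": [0, 0, -22], "rot": [0, 0, 0], "fingers": 0.64}, {"offset": [0, 0, -33], "rot": [0, 0, 0], "fingers": 0.64}, {"offset": [0, 0, -44], "rot": [0, 0, 0], "fingers": 0.64}, {"offset": [0, 0, -44], "rot": [0, 0, 0], "fingers": 0.64}])

```text
clock: 8.95
eef_pos: [0.5778, -0.1444, 0.0378]
ee_rot: [-0.499, 0.501, 0.499, 0.501]
wrist_force: [-0.3, -0.4, -3.3]
grip_width: 0.0545
```

drive_tool(steps=[{"offset": [0, 0, 0], "rot": [0, 0, 0], "fingers": 0.4}, {"offset": [0, 0, 0], "rot": [0, 0, 0], "fingers": 0.4}, {"offset": [0, 0, 0], "rot": [0, 0, 0], "fingers": 0.4}, {"offset": [0, 0, 0], "rot": [0, 0, 0], "fingers": 0.4}, {"offset": [0, 0, 0], "rot": [0, 0, 0], "fingers": 0.4}], force=40)

```text
clock: 9.57
eef_pos: [0.5784, -0.143, 0.0385]
ee_rot: [-0.499, 0.5, 0.499, 0.501]
wrist_force: [-0.4, 6.1, 5.0]
grip_width: 0.039
```

```bash
python3 - <<'E'
from h import *
o=r.get_obs();print(o['eef_pos'],o['grip_width'],o['wrist_force'])
c=shot('top','t2')
cv2.imwrite('pics/c5.png',cv2.resize(c['img'][190:330,350:500,::-1],None,fx=3,fy=3,interpolation=cv2.INTER_CUBIC))
E
```

```text
[ 0.57843841 -0.14301533  0.03845729] 0.03900562853623779 [-0.44779615  6.14760085  5.01068128]
```

View pics/c5.png

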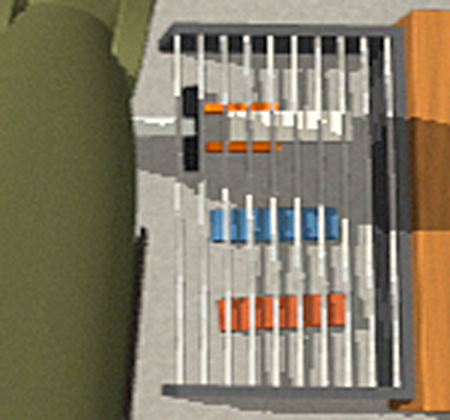

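Jaws are closed at tile width on the white tile's front end (crop column 205-280). Pulling it out.

drive_tool(steps=[{"offset": [-1, 0, 5], "rot": [0, 0, 0], "fingers": 0.4}, {"offset": [-1, 0, 25], "rot": [0, 0, 0], "fingers": 0.4}, {"offset": [-1, 0, 50], "rot": [0, 0, 0], "fingers": 0.4}, {"offset": [-1, 0, 75], "rot": [0, 0, 0], "fingers": 0.4}, {"offset": [-1, 0, 100], "rot": [0, 0, 0], "fingers": 0.4}])

```text
clock: 10.25
eef_pos: [0.5777, -0.0432, 0.0386]
ee_rot: [-0.499, 0.502, 0.499, 0.5]
wrist_force: [-0.2, -2.6, -0.5]
grip_width: 0.0385
```

drive_tool(steps=[{"offset": [0, 0, 30], "rot": [0, 0, 0], "fingers": 0.4}, {"offset": [0, 0, 60], "rot": [0, 0, 0], "fingers": 0.4}, {"offset": [0, 0, 90], "rot": [0, 0, 0], "fingers": 0.4}, {"offset": [0, 0, 115], "rot": [0, 0, 0], "fingers": 0.4}, {"offset": [0, 0, 130], "rot": [0, 0, 0], "fingers": 0.4}])

```text
clock: 10.88
eef_pos: [0.578, 0.0871, 0.0386]
ee_rot: [-0.5, 0.501, 0.499, 0.5]
wrist_force: [-0.1, -3.1, 1.0]
grip_width: 0.0386
```

drive_tool(steps=[{"offset": [0, 0, 0], "rot": [0, 0, 0], "fingers": 0.64}, {"offset": [0, 0, 0], "rot": [0, 0, 0], "fingers": 0.64}, {"offset": [0, 0, 15], "rot": [0, 0, 0], "fingers": 0.64}, {"offset": [0, 0, 35], "rot": [0, 0, 0], "fingers": 0.64}, {"offset": [0, 0, 60], "rot": [0, 0, 0], "fingers": 0.64}])

```text
clock: 11.5
eef_pos: [0.5789, 0.1477, 0.0388]
ee_rot: [-0.499, 0.501, 0.499, 0.501]
wrist_force: [0.6, 0.0, -2.9]
grip_width: 0.0547
```

```bash
python3 - <<'E'
from h import *
o=r.get_obs();print(o['eef_pos'],o['grip_width'],o['wrist_force'])
c=shot('top','t3')
cv2.imwrite('pics/c6.png',cv2.resize(c['img'][190:330,220:500,::-1],None,fx=2.8,fy=2.8,interpolation=cv2.INTER_CUBIC))
E
```

```text
[0.57890658 0.14771875 0.03879621] 0.05474027287924461 [ 0.58171189  0.04895085 -2.85095727]
```

View pics/c6.png

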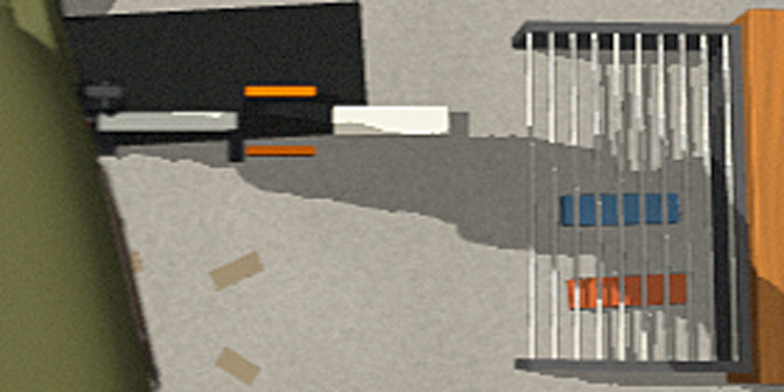

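White tile is clear of the rack (crop 333-449, 105-134), and the blue and terracotta tiles are unmoved. Next, blue.

drive_tool(steps=[{"offset": [-3, 10, 0], "rot": [0, 0, 0], "fingers": 0.64}, {"offset": [-3, 32, 0], "rot": [0, 0, 0], "fingers": 0.64}, {"offset": [-3, 55, 0], "rot": [0, 0, 0], "fingers": 0.64}, {"offset": [-2, 78, 0], "rot": [0, 0, 0], "fingers": 0.64}, {"offset": [0, 91, 0], "rot": [0, 0, 0], "fingers": 0.64}])

```text
clock: 12.18
eef_pos: [0.486, 0.1464, 0.0388]
ee_rot: [-0.499, 0.501, 0.499, 0.501]
wrist_force: [-0.3, 0.0, -3.6]
grip_width: 0.0548
```

drive_tool(steps=[{"offset": [1, 0, -20], "rot": [0, 0, 0], "fingers": 0.64}, {"offset": [1, 0, -50], "rot": [0, 0, 0], "fingers": 0.64}, {"offset": [1, 0, -80], "rot": [0, 0, 0], "fingers": 0.64}, {"offset": [1, 0, -110], "rot": [0, 0, 0], "fingers": 0.64}, {"offset": [1, 0, -140], "rot": [0, 0, 0], "fingers": 0.64}])

```text
clock: 12.8
eef_pos: [0.4874, 0.0057, 0.038]
ee_rot: [-0.499, 0.501, 0.499, 0.501]
wrist_force: [0.2, -0.0, -3.5]
grip_width: 0.0545
```

drive_tool(steps=[{"offset": [0, 0, -20], "rot": [0, 0, 0], "fingers": 0.64}, {"offset": [0, 0, -35], "rot": [0, 0, 0], "fingers": 0.64}, {"offset": [0, 0, -50], "rot": [0, 0, 0], "fingers": 0.64}, {"offset": [0, 0, -60], "rot": [0, 0, 0], "fingers": 0.64}, {"offset": [0, 0, -60], "rot": [0, 0, 0], "fingers": 0.64}])

```text
clock: 13.42
eef_pos: [0.4872, -0.0537, 0.0378]
ee_rot: [-0.499, 0.501, 0.499, 0.501]
wrist_force: [-0.3, 0.9, -3.4]
grip_width: 0.0545
```

```bash
python3 - <<'E'
from h import *
o=r.get_obs();print(o['eef_pos'],o['grip_width'],o['wrist_force'],go([.488,-.126,.0385],90))
c=shot('top','t4'); im=c['img'][:,:,::-1]
hsv=cv2.cvtColor(im,cv2.COLOR_BGR2HSV);h,s,v=[hsv[...,i].astype(int) for i in range(3)]
for n,m in dict(jaw=(h<20)&(h>10)&(s>200)&(v>110),blue=(abs(h-106)<10)&(s>110)).items():
    y,x=np.nonzero(m[225:305,385:478]); y+=225;x+=385
    print(n,len(x)); P=np.array([ray(c,a,b,.021)[:2] for a,b in zip(x,y)])
    if len(P): print(P.min(0).round(3),P.max(0).round(3),np.percentile(P,[2,98],axis=0).round(3).tolist())
E
```

```text
[ 0.48719444 -0.05366489  0.03779975] 0.054513215556124116 [-0.26129006  0.89652027 -3.39767498] [array([ -0.7,  -1.1, -72.3]), (array([-0.0047,  0.0002,  0.0001]), 'q6->', -0.11), (array([ 3.1369e+00,  1.0000e-04, -3.0000e-04]), 'q6->', 3.03)]
jaw 138
[ 0.414 -0.431] [ 0.515 -0.234] [[0.451, -0.293], [0.515, -0.235]]
blue 268
[ 0.473 -0.438] [ 0.5   -0.328] [[0.473, -0.437], [0.499, -0.331]]
```

drive_tool(steps=[{"offset": [0, -3, -5], "rot": [0, 0, 0], "fingers": 0.64}, {"offset": [0, -3, -25], "rot": [0, 0, 0], "fingers": 0.64}, {"offset": [0, -3, -45], "rot": [0, 0, 0], "fingers": 0.64}, {"offset": [0, -3, -60], "rot": [0, 0, 0], "fingers": 0.64}, {"offset": [0, -3, -73], "rot": [0, 0, 0], "fingers": 0.64}])

```text
clock: 14.1
eef_pos: [0.49, -0.1268, 0.0378]
ee_rot: [-0.499, 0.501, 0.499, 0.501]
wrist_force: [-0.1, -0.2, -3.5]
grip_width: 0.0544
```

drive_tool(steps=[{"offset": [0, 0, 0], "rot": [0, 0, 0], "fingers": 0.64}, {"offset": [0, 0, 0], "rot": [0, 0, 0], "fingers": 0.4}, {"offset": [0, 0, 0], "rot": [0, 0, 0], "fingers": 0.4}, {"offset": [0, 0, 0], "rot": [0, 0, 0], "fingers": 0.4}, {"offset": [0, 0, 0], "rot": [0, 0, 0], "fingers": 0.4}])

```text
clock: 14.72
eef_pos: [0.4905, -0.1255, 0.0385]
ee_rot: [-0.499, 0.5, 0.499, 0.501]
wrist_force: [-0.1, 5.4, 4.6]
grip_width: 0.0391
```

drive_tool(steps=[{"offset": [-1, 0, 5], "rot": [0, 0, 0], "fingers": 0.4}, {"offset": [-1, 0, 25], "rot": [0, 0, 0], "fingers": 0.4}, {"offset": [-1, 0, 50], "rot": [0, 0, 0], "fingers": 0.4}, {"offset": [-1, 0, 75], "rot": [0, 0, 0], "fingers": 0.4}, {"offset": [-1, 0, 100], "rot": [0, 0, 0], "fingers": 0.4}])

```text
clock: 15.35
eef_pos: [0.4902, -0.0265, 0.0388]
ee_rot: [-0.5, 0.502, 0.498, 0.5]
wrist_force: [0.4, -3.1, 0.3]
grip_width: 0.0383
```

drive_tool(steps=[{"offset": [0, 0, 30], "rot": [0, 0, 0], "fingers": 0.4}, {"offset": [0, 0, 60], "rot": [0, 0, 0], "fingers": 0.4}, {"offset": [0, 0, 85], "rot": [0, 0, 0], "fingers": 0.4}, {"offset": [0, 0, 100], "rot": [0, 0, 0], "fingers": 0.4}, {"offset": [0, 0, 105], "rot": [0, 0, 0], "fingers": 0.4}])

```text
clock: 15.98
eef_pos: [0.4905, 0.0786, 0.0387]
ee_rot: [-0.5, 0.501, 0.499, 0.5]
wrist_force: [0.1, -3.7, 0.3]
grip_width: 0.0384
```

drive_tool(steps=[{"offset": [0, 0, 0], "rot": [0, 0, 0], "fingers": 0.64}, {"offset": [0, 0, 0], "rot": [0, 0, 0], "fingers": 0.64}, {"offset": [0, 0, 15], "rot": [0, 0, 0], "fingers": 0.64}, {"offset": [0, 0, 35], "rot": [0, 0, 0], "fingers": 0.64}, {"offset": [0, 0, 65], "rot": [0, 0, 0], "fingers": 0.64}])

```text
clock: 16.6
eef_pos: [0.4908, 0.1445, 0.0387]
ee_rot: [-0.498, 0.501, 0.499, 0.501]
wrist_force: [0.4, 0.1, -3.9]
grip_width: 0.0545
```

```bash
cat >> h.py <<'E'
def tiles(c,box=(200,320,320,478)):
    im=np.ascontiguousarray(c['img'][:,:,::-1]);hsv=cv2.cvtColor(im,cv2.COLOR_BGR2HSV);h,s,v=[hsv[...,i].astype(int) for i in range(3)]
    y0,y1,x0,x1=box;res={}
    for n,m in dict(blue=(abs(h-106)<10)&(s>110),terra=(h<10)&(s>140)&(v>80)&(v<235),white=(s<40)&(v>205)).items():
        k,lab,st,ct=cv2.connectedComponentsWithStats(m[y0:y1,x0:x1].astype(np.uint8))
        for i in range(1,k):
            if st[i,4]<60: continue
            y,x=np.nonzero(lab==i); P=np.array([ray(c,a+x0,b+y0,.022)[:2]*1000 for a,b in zip(x,y)]).astype(np.float32)
            (cx,cy),(w,hh),a=cv2.minAreaRect(P); e,V=np.linalg.eigh(np.cov(P.T))
            print(n,st[i,4],'c',round(cx),round(cy),'size',round(w),round(hh),'dir',round(np.degrees(np.arctan2(V[1,1],V[0,1]))%180,1))
E
python3 - <<'E'
from h import *
o=r.get_obs();print(o['eef_pos'],o['grip_width'],o['wrist_force'])
c=shot('top','t5');tiles(c)
E
```

```text
[0.49076864 0.14450196 0.03871176] 0.05450094385155848 [ 0.41062434  0.1286231  -3.88514483]
blue 409 c 485 -179 size 106 24 dir 89.3
white 71 c 595 -301 size 3 120 dir 177.7
white 76 c 578 -322 size 3 122 dir 177.6
white 67 c 550 -342 size 3 105 dir 177.3
white 410 c 574 -168 size 107 24 dir 89.4
white 66 c 531 -363 size 3 94 dir 177.2
```

drive_tool(steps=[{"offset": [-3, 10, 0], "rot": [0, 0, 0], "fingers": 0.64}, {"offset": [-3, 30, 0], "rot": [0, 0, 0], "fingers": 0.64}, {"offset": [-3, 50, 0], "rot": [0, 0, 0], "fingers": 0.64}, {"offset": [-2, 70, 0], "rot": [0, 0, 0], "fingers": 0.64}, {"offset": [0, 79, 0], "rot": [0, 0, 0], "fingers": 0.64}])

```text
clock: 17.27
eef_pos: [0.4101, 0.1435, 0.0387]
ee_rot: [-0.499, 0.501, 0.499, 0.501]
wrist_force: [1.0, -0.2, -2.8]
grip_width: 0.0546
```

drive_tool(steps=[{"offset": [1, 0, -20], "rot": [0, 0, 0], "fingers": 0.64}, {"offset": [1, 0, -50], "rot": [0, 0, 0], "fingers": 0.64}, {"offset": [1, 0, -80], "rot": [0, 0, 0], "fingers": 0.64}, {"offset": [1, 0, -110], "rot": [0, 0, 0], "fingers": 0.64}, {"offset": [1, 0, -140], "rot": [0, 0, 0], "fingers": 0.64}])

```text
clock: 17.9
eef_pos: [0.4115, 0.0029, 0.0379]
ee_rot: [-0.499, 0.501, 0.499, 0.501]
wrist_force: [0.4, -0.2, -4.4]
grip_width: 0.0549
```

drive_tool(steps=[{"offset": [0, 0, -20], "rot": [0, 0, 0], "fingers": 0.64}, {"offset": [0, 0, -35], "rot": [0, 0, 0], "fingers": 0.64}, {"offset": [0, 0, -50], "rot": [0, 0, 0], "fingers": 0.64}, {"offset": [0, 0, -60], "rot": [0, 0, 0], "fingers": 0.64}, {"offset": [0, 0, -60], "rot": [0, 0, 0], "fingers": 0.64}])

```text
clock: 18.52
eef_pos: [0.4112, -0.0563, 0.0378]
ee_rot: [-0.499, 0.501, 0.499, 0.501]
wrist_force: [0.4, -1.1, -3.9]
grip_width: 0.0548
```

```bash
python3 - <<'E'
from h import *
o=r.get_obs();print(o['eef_pos'],o['grip_width'],o['wrist_force'])
c=shot('top','t6')
cv2.imwrite('pics/c7.png',cv2.resize(c['img'][200:330,320:500,::-1],None,fx=4,fy=4,interpolation=cv2.INTER_CUBIC))
E
```

```text
[ 0.4111692  -0.05634762  0.03777409] 0.054815964389899656 [ 0.41886168 -1.05026949 -3.91404915]
```

View pics/c7.png

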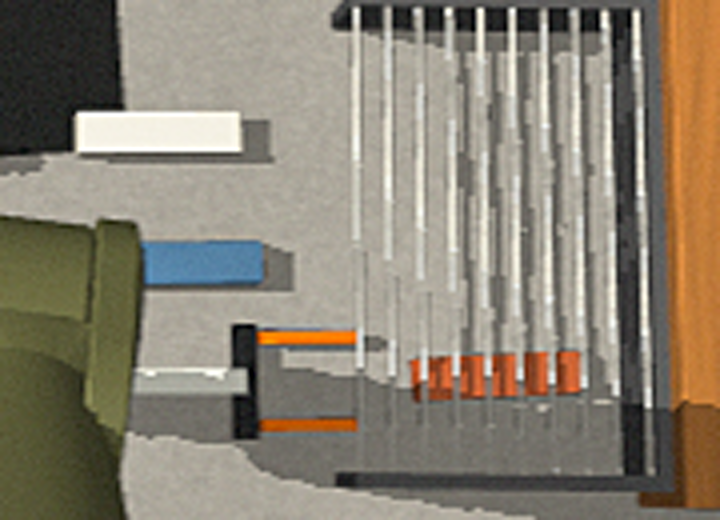

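Jaw midline is at row 380 and the terracotta tile's front at row 380, so they're aligned. Advance and pull.

drive_tool(steps=[{"offset": [0, 0, -5], "rot": [0, 0, 0], "fingers": 0.64}, {"offset": [0, 0, -25], "rot": [0, 0, 0], "fingers": 0.64}, {"offset": [0, 0, -45], "rot": [0, 0, 0], "fingers": 0.64}, {"offset": [0, 0, -60], "rot": [0, 0, 0], "fingers": 0.64}, {"offset": [0, 0, -73], "rot": [0, 0, 0], "fingers": 0.64}])

```text
clock: 19.2
eef_pos: [0.4108, -0.1295, 0.0378]
ee_rot: [-0.499, 0.501, 0.499, 0.501]
wrist_force: [-0.4, -0.4, -4.2]
grip_width: 0.055
```

drive_tool(steps=[{"offset": [0, 0, 0], "rot": [0, 0, 0], "fingers": 0.64}, {"offset": [0, 0, 0], "rot": [0, 0, 0], "fingers": 0.4}, {"offset": [0, 0, 0], "rot": [0, 0, 0], "fingers": 0.4}, {"offset": [0, 0, 0], "rot": [0, 0, 0], "fingers": 0.4}, {"offset": [0, 0, 0], "rot": [0, 0, 0], "fingers": 0.4}])

```text
clock: 19.82
eef_pos: [0.4114, -0.1282, 0.0384]
ee_rot: [-0.499, 0.5, 0.499, 0.501]
wrist_force: [-0.8, 5.1, 6.4]
grip_width: 0.0386
```

drive_tool(steps=[{"offset": [-1, 0, 5], "rot": [0, 0, 0], "fingers": 0.4}, {"offset": [-1, 0, 25], "rot": [0, 0, 0], "fingers": 0.4}, {"offset": [-1, 0, 50], "rot": [0, 0, 0], "fingers": 0.4}, {"offset": [-1, 0, 75], "rot": [0, 0, 0], "fingers": 0.4}, {"offset": [-1, 0, 100], "rot": [0, 0, 0], "fingers": 0.4}])

```text
clock: 20.45
eef_pos: [0.4113, -0.0288, 0.0389]
ee_rot: [-0.5, 0.501, 0.498, 0.5]
wrist_force: [-0.4, -2.4, -0.7]
grip_width: 0.0388
```

drive_tool(steps=[{"offset": [0, 0, 30], "rot": [0, 0, 0], "fingers": 0.4}, {"offset": [0, 0, 60], "rot": [0, 0, 0], "fingers": 0.4}, {"offset": [0, 0, 85], "rot": [0, 0, 0], "fingers": 0.4}, {"offset": [0, 0, 100], "rot": [0, 0, 0], "fingers": 0.4}, {"offset": [0, 0, 105], "rot": [0, 0, 0], "fingers": 0.4}])

```text
clock: 21.08
eef_pos: [0.4114, 0.0761, 0.0388]
ee_rot: [-0.5, 0.501, 0.499, 0.5]
wrist_force: [-0.3, -3.0, 0.7]
grip_width: 0.0388
```

drive_tool(steps=[{"offset": [0, 0, 0], "rot": [0, 0, 0], "fingers": 0.64}, {"offset": [0, 0, 0], "rot": [0, 0, 0], "fingers": 0.64}, {"offset": [0, 0, 15], "rot": [0, 0, 0], "fingers": 0.64}, {"offset": [0, 0, 35], "rot": [0, 0, 0], "fingers": 0.64}, {"offset": [0, 0, 65], "rot": [0, 0, 0], "fingers": 0.64}])

```text
clock: 21.7
eef_pos: [0.4118, 0.1419, 0.0388]
ee_rot: [-0.498, 0.501, 0.499, 0.502]
wrist_force: [0.6, 0.5, -3.3]
grip_width: 0.0549
```

```bash
python3 - <<'E'
from h import *
o=r.get_obs();print(o['eef_pos'],o['grip_width'],o['wrist_force'])
c=shot('top','t7');tiles(c)
print(go([.618,.146,.046],87.8))
s=load('scene0')
C=lambda x,y:(310+x/3.5,60+y/3.5)
for n,q,z in [('bar',(505,68),.305),('bar',(432,212),.305),('bedfarfront',(165,228),.02),('bednearfront',(62,415),.02),('pin',(339,512),.055)]+[('rib',q,.025) for q in((183,232),(149,292),(115,354),(80,416),(380,298),(347,359),(314,423),(283,490))]:
    print(n,ray(s,*C(*q),z)[:2].round(4))
E
```

```text
[0.41179718 0.1418694  0.03876595] 0.05487417285870005 [ 0.55333752  0.50969303 -3.32016067]
blue 411 c 485 -180 size 109 24 dir 89.3
terra 353 c 407 -184 size 108 26 dir 90.4
white 68 c 601 -302 size 3 109 dir 177.3
white 78 c 576 -322 size 3 125 dir 177.6
white 65 c 550 -342 size 3 105 dir 177.5
white 410 c 574 -168 size 107 24 dir 89.4
white 61 c 535 -363 size 3 86 dir 177.1
white 71 c 505 -383 size 3 102 dir 177.3
[array([  -6.8, -205.5,    1.1]), (array([0.0354, 0.0048, 0.0004]), 'q6->', 0.37), (array([-3.1062e+00, -6.0000e-04,  7.4000e-03]), 'q6->', -2.77)]
bar [0.6115 0.4075]
bar [0.6187 0.2773]
bedfarfront [0.3832 0.4199]
bednearfront [0.3986 0.2265]
pin [0.6154 0.2227]
rib [0.3988 0.4189]
rib [0.4031 0.3543]
rib [0.408  0.2905]
rib [0.4121 0.2287]
rib [0.5568 0.4318]
rib [0.5591 0.3678]
rib [0.5624 0.3038]
rib [0.5679 0.2406]
```

All three are out: white (574,-168), blue (485,-180), terracotta (407,-184) mm. Now the reacher goes back on the mat.

drive_tool(steps=[{"offset": [-1, 0, 4], "rot": [0, 0, 0], "fingers": 0.4}, {"offset": [-1, 0, 10], "rot": [0, 0, 0], "fingers": 0.4}, {"offset": [-1, 0, 10], "rot": [0, 0, 0], "fingers": 0.4}, {"offset": [-6, 0, 10], "rot": [0, 0, 0], "fingers": 0.4}, {"offset": [-12, 0, 10], "rot": [0, 0, 0], "fingers": 0.4}])

```text
clock: 22.38
eef_pos: [0.4118, 0.1507, 0.0511]
ee_rot: [-0.499, 0.501, 0.499, 0.501]
wrist_force: [0.1, 0.9, -4.0]
grip_width: 0.0384
```

drive_tool(steps=[{"offset": [0, -15, 0], "rot": [0, 0, 0], "fingers": 0.4}, {"offset": [0, -40, 0], "rot": [0, 0, 0], "fingers": 0.4}, {"offset": [0, -70, 0], "rot": [0, 0, 0], "fingers": 0.4}, {"offset": [0, -100, 0], "rot": [-0.01, 0, 0], "fingers": 0.4}, {"offset": [0, -125, 0], "rot": [-0.02, 0, 0], "fingers": 0.4}])

```text
clock: 23.0
eef_pos: [0.5394, 0.1504, 0.0507]
ee_rot: [0.504, -0.496, -0.504, -0.496]
wrist_force: [-1.4, 0.7, -3.6]
grip_width: 0.0382
```

drive_tool(steps=[{"offset": [0, -25, 0], "rot": [0, 0, 0], "fingers": 0.4}, {"offset": [0, -50, 0], "rot": [0, 0, 0], "fingers": 0.4}, {"offset": [0, -70, 0], "rot": [-0.01, 0, 0], "fingers": 0.4}, {"offset": [0, -84, 0], "rot": [-0.019, 0, 0], "fingers": 0.4}, {"offset": [0, -84, 0], "rot": [-0.019, 0, 0], "fingers": 0.4}])

```text
clock: 23.62
eef_pos: [0.6221, 0.1517, 0.0505]
ee_rot: [0.509, -0.491, -0.508, -0.491]
wrist_force: [-0.5, -0.5, -4.6]
grip_width: 0.0381
```

```bash
python3 - <<'E'
from h import *
o=r.get_obs();print(o['eef_pos'],o['grip_width'],o['wrist_force'])
print(go([.6214,.146,.040],92))
E
```

```text
[0.62205188 0.15172439 0.05049638] 0.038093475556607026 [-0.46777193 -0.50017995 -4.6164174 ]
[array([10.5,  0.9, -5.7]), (array([-0.0003,  0.0001,  0.0005]), 'q6->', 0.2), (array([ 3.1413e+00,  7.0000e-04, -1.0000e-04]), 'q6->', 3.35)]
```

drive_tool(steps=[{"offset": [0, 0, -6], "rot": [0, 0, 0], "fingers": 0.4}, {"offset": [5, 0, -6], "rot": [0, 0, 0], "fingers": 0.4}, {"offset": [9, 0, -6], "rot": [0, 0, 0], "fingers": 0.4}, {"offset": [11, 0, -6], "rot": [0, 0, 0], "fingers": 0.4}, {"offset": [11, 0, -6], "rot": [0, 0, 0], "fingers": 0.64}])

```text
clock: 24.25
eef_pos: [0.6209, 0.146, 0.0396]
ee_rot: [-0.509, 0.491, 0.509, 0.491]
wrist_force: [-0.4, 0.6, -2.8]
grip_width: 0.0544
```

drive_tool(steps=[{"offset": [0, 0, 0], "rot": [0, 0, 0], "fingers": 0.75}, {"offset": [0, 0, 0], "rot": [0, 0, 0], "fingers": 0.83}, {"offset": [0, 0, 0], "rot": [0, 0, 0], "fingers": 0.83}, {"offset": [0, 0, 0], "rot": [0, 0, 0], "fingers": 0.83}, {"offset": [-10, 0, 0], "rot": [0, 0, 0], "fingers": 0.83}])

```text
clock: 24.88
eef_pos: [0.6204, 0.1457, 0.0494]
ee_rot: [-0.508, 0.492, 0.509, 0.491]
wrist_force: [-0.2, 0.1, -0.5]
grip_width: 0.0708
```

drive_tool(steps=[{"offset": [-20, 0, 0], "rot": [0, 0, 0], "fingers": 0.83}, {"offset": [-40, 0, 0], "rot": [0, 0, 0], "fingers": 0.83}, {"offset": [-70, 0, 0], "rot": [0, 0, 0], "fingers": 0.83}, {"offset": [-100, 0, 0], "rot": [0, 0, 0], "fingers": 0.83}, {"offset": [-130, 0, 0], "rot": [0, 0, 0], "fingers": 0.83}])

```text
clock: 25.5
eef_pos: [0.6212, 0.1459, 0.1816]
ee_rot: [0.509, -0.491, -0.509, -0.491]
wrist_force: [0.1, 0.0, 0.1]
grip_width: 0.0709
```

drive_tool(steps=[{"offset": [0, 0, -50], "rot": [0.18, 0, 0], "fingers": 0.83}, {"offset": [0, 0, -100], "rot": [0.36, 0, 0], "fingers": 0.83}, {"offset": [0, 12, -150], "rot": [0.54, 0, 0], "fingers": 0.83}, {"offset": [0, 24, -200], "rot": [0.72, 0, 0], "fingers": 0.83}, {"offset": [0, 36, -250], "rot": [0.9, 0, 0], "fingers": 0.83}])

```text
clock: 26.12
eef_pos: [0.5936, -0.1068, 0.1807]
ee_rot: [-0.243, 0.664, 0.242, 0.665]
wrist_force: [0.9, -0.8, 0.3]
grip_width: 0.0707
```

```bash
python3 - <<'E'
from h import *
o=r.get_obs();print(o['eef_pos'],o['grip_width'],o['wrist_force'],o['qpos'].round(2))
c=shot('scene','s2')
cv2.imwrite('pics/c8.png',c['img'][:,:,::-1])
print(go([.574,-.168,.08],0))
E
```

```text
[ 0.5936385  -0.10680263  0.18073013] 0.07065010002112089 [ 0.87968336 -0.8341773   0.32544534] [-0.18  0.34 -0.12  1.1  -0.    0.69]
[array([101. , -30.7, -48.9]), (array([ 0.6897, -0.0018,  0.0045]), 'q6->', 1.39), (array([-2.4519e+00, -5.8000e-03, -2.4000e-03]), 'q6->', -1.76)]
```

View pics/c8.png

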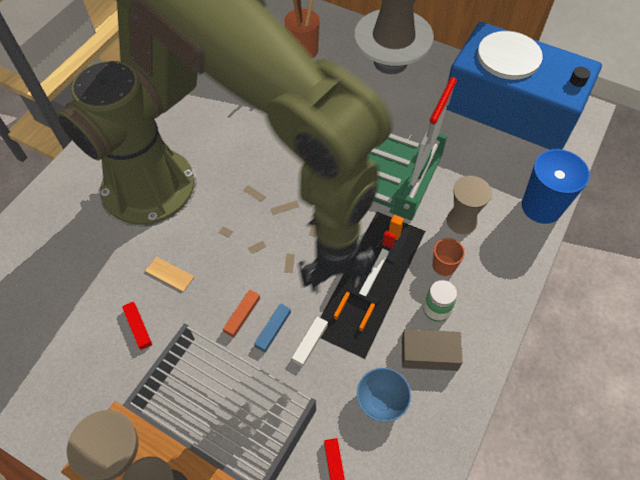

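The reacher is on the mat, handle (395,225) to jaws (355,310). All three tiles lie clear of the rack. Picking the white tile.

drive_tool(steps=[{"offset": [10, -8, -12], "rot": [0.15, 0, 0], "fingers": 0.6}, {"offset": [30, -16, -24], "rot": [0.3, 0, 0], "fingers": 0.6}, {"offset": [60, -24, -37], "rot": [0.45, 0, 0], "fingers": 0.6}, {"offset": [85, -31, -49], "rot": [0.6, 0, 0], "fingers": 0.6}, {"offset": [101, -31, -49], "rot": [0.69, 0, 0], "fingers": 0.6}])

```text
clock: 26.8
eef_pos: [0.576, -0.1612, 0.0782]
ee_rot: [-0.004, 0.707, 0.004, 0.707]
wrist_force: [0.8, 0.8, 0.3]
grip_width: 0.0512
```

```bash
python3 - <<'E'
from h import *
o=r.get_obs();print(o['eef_pos'],o['qpos'].round(2))
c=shot('top','t8');tiles(c)
print(go([.574,-.168,.007],-.6))
E
```

```text
[ 0.57602099 -0.16121871  0.07817897] [-0.27  0.41 -0.27  0.89 -0.    1.29]
white 70 c 394 -296 size 3 92 dir 177.9
white 65 c 390 -317 size 3 84 dir 177.7
white 61 c 387 -338 size 3 79 dir 177.6
[array([69.4, -7.5, -1. ]), (array([ 0.0205, -0.003 , -0.0008]), 'q6->', 1.31), (array([-3.1211e+00,  1.3000e-03, -4.7000e-03]), 'q6->', -1.83)]
```

drive_tool(steps=[{"offset": [0, 0, 0], "rot": [0, 0, 0], "fingers": 0.6}, {"offset": [15, 0, 0], "rot": [0, 0, 0], "fingers": 0.6}, {"offset": [30, 0, 0], "rot": [0, 0, 0], "fingers": 0.6}, {"offset": [40, 0, 0], "rot": [0, 0, 0], "fingers": 0.6}, {"offset": [40, 0, 0], "rot": [0, 0, 0], "fingers": 0.6}])

```text
clock: 27.48
eef_pos: [0.5757, -0.1602, 0.0375]
ee_rot: [-0.006, 0.708, 0.006, 0.706]
wrist_force: [-0.2, 0.9, -0.2]
grip_width: 0.0508
```

```bash
python3 - <<'E'
from h import *
o=r.get_obs();print(o['eef_pos'],o['qpos'].round(2))
print(go([.574,-.168,.007],-.6))
c=shot('scene','s3'); print([proj(c,p).round(0) for p in [(.574,-.168,.022),(.574,-.113,.022),(.574,-.223,.022)]])
cv2.imwrite('pics/c9.png',cv2.resize(c['img'][220:400,220:420,::-1],None,fx=3,fy=3))
E
```

```text
[ 0.57571817 -0.16021844  0.03747971] [-0.27  0.45 -0.31  0.81 -0.    1.28]
[array([30.5, -7.8, -1.8]), (array([ 0.0268, -0.0023, -0.0006]), 'q6->', 1.31), (array([-3.1148e+00,  1.0000e-03, -3.5000e-03]), 'q6->', -1.83)]
[array([312., 340.]), array([324., 319.]), array([299., 361.])]
```

View pics/c9.png

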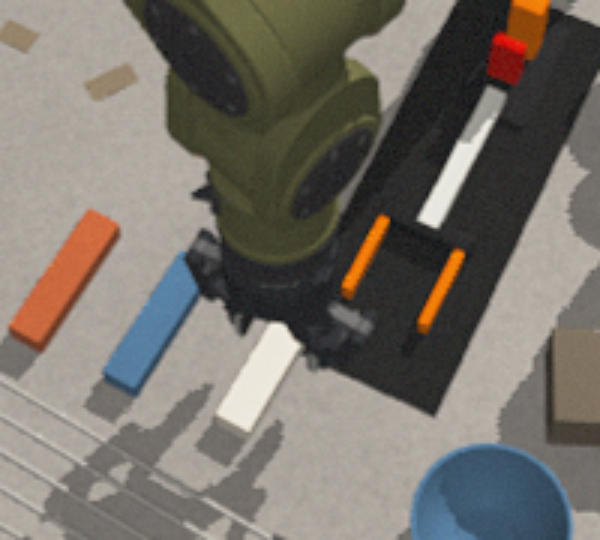

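White tile's far end is at full-image (299,362), against (299,361) predicted. Correct the position, descend, grip and lift.

drive_tool(steps=[{"offset": [0, -8, -2], "rot": [0.027, 0, 0], "fingers": 0.6}, {"offset": [10, -8, -2], "rot": [0.027, 0, 0], "fingers": 0.6}, {"offset": [20, -8, -2], "rot": [0.027, 0, 0], "fingers": 0.6}, {"offset": [29, -8, -2], "rot": [0.027, 0, 0], "fingers": 0.6}, {"offset": [29, -8, -2], "rot": [0.027, 0, 0], "fingers": 0.6}])

```text
clock: 28.15
eef_pos: [0.5739, -0.1683, 0.0085]
ee_rot: [0.004, 0.708, -0.004, 0.706]
wrist_force: [0.2, -0.6, -0.7]
grip_width: 0.0515
```

drive_tool(steps=[{"offset": [0, 0, 0], "rot": [0, 0, 0], "fingers": 0.45}, {"offset": [0, 0, 0], "rot": [0, 0, 0], "fingers": 0.25}, {"offset": [0, 0, 0], "rot": [0, 0, 0], "fingers": 0.2}, {"offset": [0, 0, 0], "rot": [0, 0, 0], "fingers": 0.2}, {"offset": [0, 0, 0], "rot": [0, 0, 0], "fingers": 0.2}], force=40)

```text
clock: 28.78
eef_pos: [0.5753, -0.1687, 0.0102]
ee_rot: [0.004, 0.707, -0.004, 0.707]
wrist_force: [-0.3, -0.3, 3.0]
grip_width: 0.0272
```

drive_tool(steps=[{"offset": [-10, 0, 0], "rot": [0, 0, 0], "fingers": 0.2}, {"offset": [-30, 0, 0], "rot": [0, 0, 0], "fingers": 0.2}, {"offset": [-60, 0, 0], "rot": [0, 0, 0], "fingers": 0.2}, {"offset": [-90, 0, 0], "rot": [0, 0, 0], "fingers": 0.2}, {"offset": [-120, 0, 0], "rot": [0, 0, 0], "fingers": 0.2}])

```text
clock: 29.4
eef_pos: [0.5745, -0.1685, 0.1309]
ee_rot: [0.004, 0.707, -0.004, 0.707]
wrist_force: [0.1, -0.9, -2.2]
grip_width: 0.027
```

```bash
python3 - <<'E'
from h import *
o=r.get_obs();print(o['eef_pos'],o['qpos'].round(2))
print(go([.4815,.3938,.127],94))
E
```

```text
[ 0.57448312 -0.16851629  0.13094363] [-0.29  0.37 -0.21  1.   -0.    1.3 ]
[array([  4.1, 561.3, -99.2]), (array([-1.6516e+00, -3.0000e-04, -5.0000e-04]), 'q6->', -0.36), (array([ 1.49e+00, -5.00e-04,  3.00e-04]), 'q6->', 2.79)]
```

drive_tool(steps=[{"offset": [0, 50, -10], "rot": [0, 0, 0], "fingers": 0.2}, {"offset": [0, 107, -20], "rot": [0, 0, 0], "fingers": 0.2}, {"offset": [0, 164, -30], "rot": [0, 0, 0], "fingers": 0.2}, {"offset": [0, 221, -40], "rot": [0, 0, 0], "fingers": 0.2}, {"offset": [0, 281, -50], "rot": [0, 0, 0], "fingers": 0.2}])

```text
clock: 30.02
eef_pos: [0.5273, 0.1145, 0.1302]
ee_rot: [0.004, 0.707, -0.004, 0.707]
wrist_force: [1.2, 1.0, -1.3]
grip_width: 0.0268
```

drive_tool(steps=[{"offset": [0, 60, -10], "rot": [0, 0, 0], "fingers": 0.2}, {"offset": [0, 120, -20], "rot": [0, 0, 0], "fingers": 0.2}, {"offset": [0, 180, -30], "rot": [0, 0, 0], "fingers": 0.2}, {"offset": [0, 235, -40], "rot": [0, 0, 0], "fingers": 0.2}, {"offset": [0, 280, -49], "rot": [0, 0, 0], "fingers": 0.2}])

```text
clock: 30.65
eef_pos: [0.4812, 0.3955, 0.13]
ee_rot: [0.003, 0.707, -0.004, 0.707]
wrist_force: [1.0, -0.4, -1.1]
grip_width: 0.0267
```

drive_tool(steps=[{"offset": [0, 0, 0], "rot": [-0.15, 0, 0], "fingers": 0.2}, {"offset": [0, 0, 0], "rot": [-0.32, 0, 0], "fingers": 0.2}, {"offset": [0, 0, 0], "rot": [-0.49, 0, 0], "fingers": 0.2}, {"offset": [0, 0, 0], "rot": [-0.66, 0, 0], "fingers": 0.2}, {"offset": [0, 0, 0], "rot": [-0.83, 0, 0], "fingers": 0.2}])

```text
clock: 31.28
eef_pos: [0.4817, 0.3932, 0.1299]
ee_rot: [-0.283, 0.648, 0.283, 0.648]
wrist_force: [-0.6, 0.7, -1.0]
grip_width: 0.0267
```

drive_tool(steps=[{"offset": [0, 0, 0], "rot": [-0.18, 0, 0], "fingers": 0.2}, {"offset": [0, 0, 0], "rot": [-0.36, 0, 0], "fingers": 0.2}, {"offset": [0, 0, 0], "rot": [-0.54, 0, 0], "fingers": 0.2}, {"offset": [0, 0, 0], "rot": [-0.7, 0, 0], "fingers": 0.2}, {"offset": [0, 0, 0], "rot": [-0.822, 0, 0], "fingers": 0.2}])

```text
clock: 31.9
eef_pos: [0.4818, 0.3932, 0.1299]
ee_rot: [-0.518, 0.481, 0.518, 0.481]
wrist_force: [0.1, 0.2, -1.5]
grip_width: 0.0267
```

```bash
python3 - <<'E'
from h import *
o=r.get_obs();print(o['eef_pos'],o['qpos'].round(2),o['grip_width'])
print(go([.4815,.3938,.032],94))
E
```

```text
[0.48178477 0.39315514 0.12994545] [ 0.68  0.41 -0.15  1.02 -0.    0.61] 0.0266692127505555
[array([97.9,  0.2,  0.7]), (array([ 0.0047, -0.0004, -0.0005]), 'q6->', 0.61), (array([-3.1369e+00,  7.0000e-04, -6.0000e-04]), 'q6->', -2.53)]
```

drive_tool(steps=[{"offset": [35, 0, 1], "rot": [0, 0, 0], "fingers": 0.2}, {"offset": [65, 0, 1], "rot": [0, 0, 0], "fingers": 0.2}, {"offset": [85, 0, 1], "rot": [0, 0, 0], "fingers": 0.2}, {"offset": [95, 0, 1], "rot": [0, 0, 0], "fingers": 0.2}, {"offset": [98, 0, 1], "rot": [0, 0, 0], "fingers": 0.2}])

```text
clock: 32.52
eef_pos: [0.4818, 0.3943, 0.0316]
ee_rot: [-0.517, 0.482, 0.517, 0.482]
wrist_force: [-0.2, -0.1, -1.0]
grip_width: 0.0267
```

drive_tool(steps=[{"offset": [1, 0, 0], "rot": [0, 0, 0], "fingers": 0.2}, {"offset": [1.5, 0, 0], "rot": [0, 0, 0], "fingers": 0.2}, {"offset": [1.5, 0, 0], "rot": [0, 0, 0], "fingers": 0.35}, {"offset": [1.5, 0, 0], "rot": [0, 0, 0], "fingers": 0.48}, {"offset": [1.5, 0, 0], "rot": [0, 0, 0], "fingers": 0.48}])

```text
clock: 33.15
eef_pos: [0.4821, 0.3946, 0.0306]
ee_rot: [0.517, -0.482, -0.517, -0.482]
wrist_force: [-0.2, 0.2, 0.4]
grip_width: 0.0415
```

drive_tool(steps=[{"offset": [-20, 0, 0], "rot": [0, 0, 0], "fingers": 0.48}, {"offset": [-40, 0, 0], "rot": [0, 0, 0], "fingers": 0.48}, {"offset": [-70, 0, 0], "rot": [0, 0, 0], "fingers": 0.48}, {"offset": [-100, 0, 0], "rot": [0, 0, 0], "fingers": 0.48}, {"offset": [-125, 0, 0], "rot": [0, 0, 0], "fingers": 0.48}])

```text
clock: 33.78
eef_pos: [0.4822, 0.3946, 0.1567]
ee_rot: [0.517, -0.482, -0.517, -0.482]
wrist_force: [1.1, -0.5, -0.7]
grip_width: 0.0411
```

drive_tool(steps=[{"offset": [0, 0, 0], "rot": [0.18, 0, 0], "fingers": 0.6}, {"offset": [0, 0, 0], "rot": [0.36, 0, 0], "fingers": 0.6}, {"offset": [0, 0, 0], "rot": [0.54, 0, 0], "fingers": 0.6}, {"offset": [0, 0, 0], "rot": [0.7, 0, 0], "fingers": 0.6}, {"offset": [0, 0, 0], "rot": [0.82, 0, 0], "fingers": 0.6}])

```text
clock: 34.4
eef_pos: [0.482, 0.3944, 0.1554]
ee_rot: [-0.281, 0.649, 0.281, 0.649]
wrist_force: [-0.5, -0.8, -0.0]
grip_width: 0.0515
```

drive_tool(steps=[{"offset": [0, 0, 0], "rot": [0.18, 0, 0], "fingers": 0.6}, {"offset": [0, 0, 0], "rot": [0.36, 0, 0], "fingers": 0.6}, {"offset": [0, 0, 0], "rot": [0.54, 0, 0], "fingers": 0.6}, {"offset": [0, 0, 0], "rot": [0.7, 0, 0], "fingers": 0.6}, {"offset": [0, 0, 0], "rot": [0.81, 0, 0], "fingers": 0.6}])

```text
clock: 35.02
eef_pos: [0.4819, 0.3944, 0.1553]
ee_rot: [-0.002, 0.707, 0.002, 0.707]
wrist_force: [0.4, -0.9, 0.9]
grip_width: 0.0511
```

```bash
python3 - <<'E'
from h import *
o=r.get_obs();print(o['eef_pos'],o['qpos'].round(2),o['grip_width'])
c=shot('top','t9');tiles(c)
print(go([.485,-.180,.08],-.6))
E
```

```text
[0.48193638 0.39441413 0.15534112] [ 0.69  0.39 -0.11  1.07  0.    2.25] 0.0510648533930196
blue 426 c 460 -165 size 106 26 dir 88.5
terra 334 c 407 -184 size 108 26 dir 89.9
white 64 c 602 -302 size 3 106 dir 177.1
[array([  75.3, -574.4,    0.7]), (array([ 0.0146,  0.0001, -0.    ]), 'q6->', 2.27), (array([-3.127e+00,  1.000e-04,  1.000e-04]), 'q6->', -0.87)]
```

The blue tile has been knocked aside to (460,-165) mm, as the task warned. Going to its new position.

drive_tool(steps=[{"offset": [0, -50, -2], "rot": [0, 0, 0], "fingers": 0.46}, {"offset": [0, -107, -4], "rot": [0, 0, 0], "fingers": 0.46}, {"offset": [0, -164, -6], "rot": [0, 0, 0], "fingers": 0.46}, {"offset": [0, -221, -8], "rot": [0, 0, 0], "fingers": 0.46}, {"offset": [0, -280, -10], "rot": [0, 0, 0], "fingers": 0.46}])

```text
clock: 35.7
eef_pos: [0.475, 0.1127, 0.1556]
ee_rot: [-0.005, 0.707, 0.005, 0.707]
wrist_force: [1.0, -0.3, 0.4]
grip_width: 0.0394
```

drive_tool(steps=[{"offset": [0, -60, -2], "rot": [0, 0, 0], "fingers": 0.46}, {"offset": [10, -120, -4], "rot": [0, 0, 0], "fingers": 0.46}, {"offset": [30, -180, -6], "rot": [0, 0, 0], "fingers": 0.46}, {"offset": [55, -235, -8], "rot": [0.02, 0, 0], "fingers": 0.46}, {"offset": [75, -280, -11], "rot": [0.03, 0, 0], "fingers": 0.46}])

```text
clock: 36.33
eef_pos: [0.4669, -0.168, 0.0798]
ee_rot: [0.007, 0.707, -0.007, 0.707]
wrist_force: [-0.3, 0.6, 0.1]
grip_width: 0.0387
```

drive_tool(steps=[{"offset": [0, 0, 0], "rot": [0, 0, 0], "fingers": 0.46}, {"offset": [10, 0, 0], "rot": [0, 0, 0], "fingers": 0.46}, {"offset": [20, 0, 0], "rot": [0, 0, 0], "fingers": 0.46}, {"offset": [30, 0, 0], "rot": [0, 0, 0], "fingers": 0.46}, {"offset": [30, 0, 0], "rot": [0, 0, 0], "fingers": 0.46}])

```text
clock: 36.95
eef_pos: [0.4665, -0.1648, 0.0494]
ee_rot: [0.006, 0.708, -0.006, 0.707]
wrist_force: [-0.9, 0.2, 1.0]
grip_width: 0.0396
```

```bash
python3 - <<'E'
from h import *
o=r.get_obs();print(o['eef_pos'],o['qpos'].round(2),o['grip_width'])
print(go([.461,-.165,.0085],-1.5))
c=shot('scene','s4'); s=c
cv2.imwrite('pics/c10.png',np.vstack([cv2.resize(c['img'][210:370,200:360,::-1],(600,600))]))
for p in [(.461,-.165,.022),(.461,-.11,.022),(.461,-.22,.022),(.407,-.184,.022)]: print(((proj(c,p)-[200,210])*3.75).round(0))
print('white pred corners',)
E
```

```text
[ 0.46649229 -0.1647761   0.04940391] [-0.34  0.27 -0.55  0.75  0.    1.25] 0.039577583639196785
[array([40.9, -0.3, -5.4]), (array([ 0.0086, -0.0016, -0.0005]), 'q6->', 1.26), (array([-3.1329e+00,  9.0000e-04, -2.5000e-03]), 'q6->', -1.88)]
[254. 394.]
[302. 319.]
[204. 471.]
[159. 379.]
white pred corners
```

View pics/c10.png

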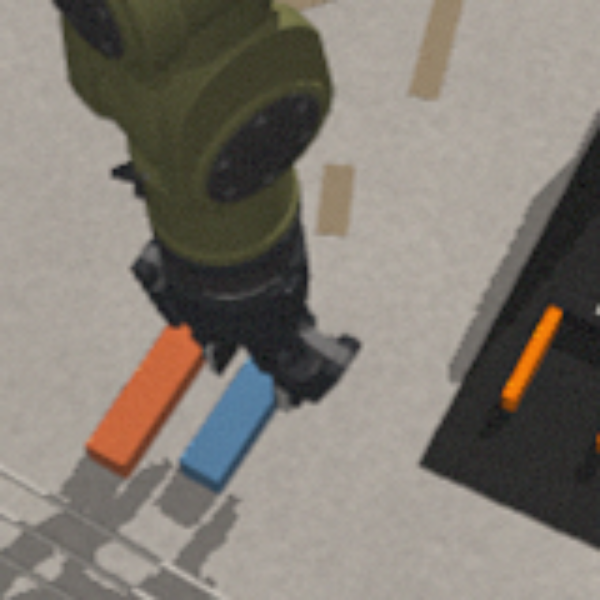

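Blue far-end centre is at (200,468), against (204,471) predicted, about 2 mm off. Descend and grip.

drive_tool(steps=[{"offset": [0, 0, -6], "rot": [0.008, 0, 0], "fingers": 0.46}, {"offset": [10, 0, -6], "rot": [0.008, 0, 0], "fingers": 0.46}, {"offset": [25, 0, -6], "rot": [0.008, 0, 0], "fingers": 0.46}, {"offset": [36, 0, -6], "rot": [0.008, 0, 0], "fingers": 0.46}, {"offset": [41, 0, -6], "rot": [0.008, 0, 0], "fingers": 0.46}])

```text
clock: 37.62
eef_pos: [0.4604, -0.1654, 0.008]
ee_rot: [0.01, 0.708, -0.009, 0.706]
wrist_force: [1.2, 1.0, -0.5]
grip_width: 0.0394
```

drive_tool(steps=[{"offset": [0, 0, 0], "rot": [0, 0, 0], "fingers": 0.4}, {"offset": [0, 0, 0], "rot": [0, 0, 0], "fingers": 0.25}, {"offset": [0, 0, 0], "rot": [0, 0, 0], "fingers": 0.2}, {"offset": [0, 0, 0], "rot": [0, 0, 0], "fingers": 0.2}, {"offset": [0, 0, 0], "rot": [0, 0, 0], "fingers": 0.2}], force=40)

```text
clock: 38.25
eef_pos: [0.4612, -0.1656, 0.0093]
ee_rot: [0.01, 0.707, -0.01, 0.707]
wrist_force: [-0.6, -0.7, -1.6]
grip_width: 0.0268
```

drive_tool(steps=[{"offset": [-10, 0, 0], "rot": [0, 0, 0], "fingers": 0.2}, {"offset": [-30, 0, 0], "rot": [0, 0, 0], "fingers": 0.2}, {"offset": [-60, 0, 0], "rot": [0, 0, 0], "fingers": 0.2}, {"offset": [-90, 0, 0], "rot": [0, 0, 0], "fingers": 0.2}, {"offset": [-125, 0, 0], "rot": [0, 0, 0], "fingers": 0.2}])

```text
clock: 38.88
eef_pos: [0.4608, -0.1655, 0.1357]
ee_rot: [0.01, 0.707, -0.01, 0.707]
wrist_force: [-0.4, -0.5, -1.7]
grip_width: 0.0269
```

```bash
python3 - <<'E'
from h import *
o=r.get_obs();print(o['eef_pos'],o['qpos'].round(2))
print(go([.486,.330,.135],94))
E
```

```text
[ 0.46080877 -0.16551969  0.13573074] [-0.34  0.17 -0.46  0.94 -0.    1.25]
[array([  0.8, 496. ,  11.8]), (array([-1.6676e+00, -1.0000e-04, -2.0000e-04]), 'q6->', -0.41), (array([ 1.474e+00, -2.000e-04,  1.000e-04]), 'q6->', 2.73)]
```

drive_tool(steps=[{"offset": [0, 45, 1], "rot": [0, 0, 0], "fingers": 0.2}, {"offset": [0, 95, 2], "rot": [0, 0, 0], "fingers": 0.2}, {"offset": [0, 147, 3], "rot": [0, 0, 0], "fingers": 0.2}, {"offset": [0, 200, 4], "rot": [0, 0, 0], "fingers": 0.2}, {"offset": [0, 253, 6], "rot": [0, 0, 0], "fingers": 0.2}])

```text
clock: 39.5
eef_pos: [0.474, 0.0888, 0.1352]
ee_rot: [0.01, 0.707, -0.01, 0.707]
wrist_force: [0.7, -0.3, -0.8]
grip_width: 0.0267
```

drive_tool(steps=[{"offset": [0, 53, 1], "rot": [0, 0, 0], "fingers": 0.2}, {"offset": [0, 106, 2], "rot": [0, 0, 0], "fingers": 0.2}, {"offset": [0, 159, 3], "rot": [0, 0, 0], "fingers": 0.2}, {"offset": [0, 205, 4], "rot": [0, 0, 0], "fingers": 0.2}, {"offset": [0, 243, 6], "rot": [0, 0, 0], "fingers": 0.2}])

```text
clock: 40.12
eef_pos: [0.4864, 0.3319, 0.135]
ee_rot: [0.009, 0.707, -0.009, 0.707]
wrist_force: [0.7, -1.2, -2.2]
grip_width: 0.0264
```

drive_tool(steps=[{"offset": [0, 0, 0], "rot": [-0.15, 0, 0], "fingers": 0.2}, {"offset": [0, 0, 0], "rot": [-0.32, 0, 0], "fingers": 0.2}, {"offset": [0, 0, 0], "rot": [-0.49, 0, 0], "fingers": 0.2}, {"offset": [0, 0, 0], "rot": [-0.66, 0, 0], "fingers": 0.2}, {"offset": [0, 0, 0], "rot": [-0.84, 0, 0], "fingers": 0.2}])

```text
clock: 40.75
eef_pos: [0.4865, 0.3298, 0.1349]
ee_rot: [-0.281, 0.649, 0.281, 0.649]
wrist_force: [-0.2, -0.2, -1.9]
grip_width: 0.027
```

drive_tool(steps=[{"offset": [0, 0, 0], "rot": [-0.18, 0, 0], "fingers": 0.2}, {"offset": [0, 0, 0], "rot": [-0.36, 0, 0], "fingers": 0.2}, {"offset": [0, 0, 0], "rot": [-0.54, 0, 0], "fingers": 0.2}, {"offset": [0, 0, 0], "rot": [-0.7, 0, 0], "fingers": 0.2}, {"offset": [0, 0, 0], "rot": [-0.828, 0, 0], "fingers": 0.2}])

```text
clock: 41.38
eef_pos: [0.4865, 0.3298, 0.135]
ee_rot: [0.518, -0.481, -0.518, -0.481]
wrist_force: [-0.7, -0.7, -2.1]
grip_width: 0.0269
```

```bash
python3 - <<'E'
from h import *
o=r.get_obs();print(o['eef_pos'],o['qpos'].round(2),o['grip_width'])
print(go([.486,.330,.030],94))
c=shot('scene','s5')
cv2.imwrite('pics/c11.png',cv2.resize(c['img'][60:230,310:480,::-1],(595,595),interpolation=cv2.INTER_CUBIC))
E
```

```text
[0.48649362 0.32980869 0.13496223] [ 0.6   0.34 -0.23  1.    0.    0.52] 0.02691708493861688
[array([105. ,   0.5,   0.2]), (array([0.0048, 0.0001, 0.0002]), 'q6->', 0.53), (array([-3.1368e+00, -3.0000e-04,  2.0000e-04]), 'q6->', -2.62)]
```

View pics/c11.png

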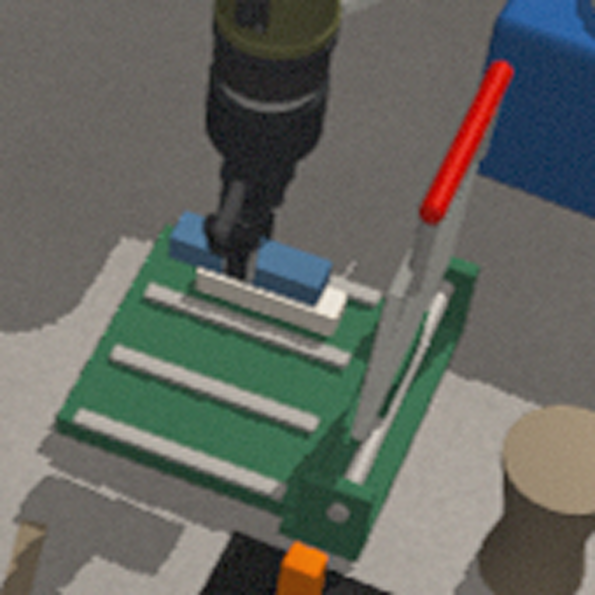

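White lies flat in the far lane; the blue tile is over the centre lane. Lower and release.

drive_tool(steps=[{"offset": [35, 0, 0], "rot": [0, 0, 0], "fingers": 0.2}, {"offset": [65, 0, 0], "rot": [0, 0, 0], "fingers": 0.2}, {"offset": [90, 0, 0], "rot": [0, 0, 0], "fingers": 0.2}, {"offset": [100, 0, 0], "rot": [0, 0, 0], "fingers": 0.2}, {"offset": [104, 0, 0], "rot": [0, 0, 0], "fingers": 0.2}])

```text
clock: 42.05
eef_pos: [0.4866, 0.3299, 0.0304]
ee_rot: [-0.517, 0.482, 0.517, 0.482]
wrist_force: [0.5, 0.6, -1.8]
grip_width: 0.0269
```

drive_tool(steps=[{"offset": [1, 0, 0], "rot": [0, 0, 0], "fingers": 0.2}, {"offset": [1, 0, 0], "rot": [0, 0, 0], "fingers": 0.2}, {"offset": [1, 0, 0], "rot": [0, 0, 0], "fingers": 0.35}, {"offset": [1, 0, 0], "rot": [0, 0, 0], "fingers": 0.48}, {"offset": [1, 0, 0], "rot": [0, 0, 0], "fingers": 0.48}])

```text
clock: 42.68
eef_pos: [0.4867, 0.33, 0.0296]
ee_rot: [0.517, -0.482, -0.517, -0.482]
wrist_force: [0.6, -0.3, -0.5]
grip_width: 0.041
```

drive_tool(steps=[{"offset": [-20, 0, 0], "rot": [0, 0, 0], "fingers": 0.48}, {"offset": [-40, 0, 0], "rot": [0, 0, 0], "fingers": 0.48}, {"offset": [-70, 0, 0], "rot": [0, 0, 0], "fingers": 0.48}, {"offset": [-100, 0, 0], "rot": [0, 0, 0], "fingers": 0.48}, {"offset": [-125, 0, 0], "rot": [0, 0, 0], "fingers": 0.48}])

```text
clock: 43.3
eef_pos: [0.4867, 0.33, 0.1557]
ee_rot: [0.517, -0.482, -0.517, -0.482]
wrist_force: [0.2, 0.3, -0.5]
grip_width: 0.0412
```

drive_tool(steps=[{"offset": [0, 0, 0], "rot": [0.18, 0, 0], "fingers": 0.6}, {"offset": [0, 0, 0], "rot": [0.36, 0, 0], "fingers": 0.6}, {"offset": [0, 0, 0], "rot": [0.54, 0, 0], "fingers": 0.6}, {"offset": [0, 0, 0], "rot": [0.7, 0, 0], "fingers": 0.6}, {"offset": [0, 0, 0], "rot": [0.82, 0, 0], "fingers": 0.6}])

```text
clock: 43.92
eef_pos: [0.4865, 0.3298, 0.1544]
ee_rot: [-0.281, 0.649, 0.281, 0.649]
wrist_force: [-0.6, -0.7, -0.4]
grip_width: 0.051
```

drive_tool(steps=[{"offset": [0, 0, 0], "rot": [0.18, 0, 0], "fingers": 0.6}, {"offset": [0, 0, 0], "rot": [0.36, 0, 0], "fingers": 0.6}, {"offset": [0, 0, 0], "rot": [0.54, 0, 0], "fingers": 0.6}, {"offset": [0, 0, 0], "rot": [0.7, 0, 0], "fingers": 0.6}, {"offset": [0, 0, 0], "rot": [0.82, 0, 0], "fingers": 0.6}])

```text
clock: 44.55
eef_pos: [0.4865, 0.3298, 0.1543]
ee_rot: [0.001, 0.707, -0.001, 0.707]
wrist_force: [0.6, -0.6, -0.7]
grip_width: 0.0513
```

```bash
python3 - <<'E'
from h import *
o=r.get_obs();print(o['eef_pos'],o['qpos'].round(2),o['grip_width'])
c=shot('top','t10');tiles(c)
print(go([.407,-.184,.08],0))
E
```

```text
[0.48648527 0.32984336 0.15434396] [ 0.6   0.33 -0.2   1.04  0.    2.17] 0.05131756182909692
terra 328 c 407 -184 size 108 26 dir 90.3
white 63 c 605 -302 size 3 101 dir 177.1
white 63 c 569 -322 size 3 95 dir 177.4
white 67 c 505 -383 size 3 102 dir 177.4
white 60 c 494 -404 size 3 91 dir 177.1
[array([  74.3, -514.3,  -76.2]), (array([-0.0065,  0.    , -0.    ]), 'q6->', 2.17), (array([ 3.1351e+00, -0.0000e+00, -1.0000e-04]), 'q6->', 5.31)]
```

drive_tool(steps=[{"offset": [0, -45, -6], "rot": [0, 0, 0], "fingers": 0.6}, {"offset": [0, -95, -13], "rot": [0, 0, 0], "fingers": 0.6}, {"offset": [0, -147, -20], "rot": [0, 0, 0], "fingers": 0.6}, {"offset": [0, -200, -28], "rot": [0, 0, 0], "fingers": 0.6}, {"offset": [0, -257, -38], "rot": [0, 0, 0], "fingers": 0.6}])

```text
clock: 45.22
eef_pos: [0.4486, 0.0714, 0.1546]
ee_rot: [-0.001, 0.707, 0.001, 0.707]
wrist_force: [0.6, -0.0, 0.7]
grip_width: 0.0514
```

drive_tool(steps=[{"offset": [0, -55, -8], "rot": [0, 0, 0], "fingers": 0.6}, {"offset": [10, -110, -16], "rot": [0, 0, 0], "fingers": 0.6}, {"offset": [30, -165, -24], "rot": [0, 0, 0], "fingers": 0.6}, {"offset": [55, -215, -32], "rot": [0, 0, 0], "fingers": 0.6}, {"offset": [74, -257, -38], "rot": [-0.006, 0, 0], "fingers": 0.6}])

```text
clock: 45.85
eef_pos: [0.4104, -0.186, 0.0797]
ee_rot: [-0.003, 0.707, 0.003, 0.707]
wrist_force: [1.2, 0.6, -0.3]
grip_width: 0.0513
```

drive_tool(steps=[{"offset": [0, 0, 0], "rot": [0, 0, 0], "fingers": 0.6}, {"offset": [10, 0, 0], "rot": [0, 0, 0], "fingers": 0.6}, {"offset": [20, 0, 0], "rot": [0, 0, 0], "fingers": 0.6}, {"offset": [30, 0, 0], "rot": [0, 0, 0], "fingers": 0.6}, {"offset": [30, 0, 0], "rot": [0, 0, 0], "fingers": 0.6}])

```text
clock: 46.48
eef_pos: [0.4105, -0.1833, 0.0494]
ee_rot: [-0.003, 0.708, 0.003, 0.707]
wrist_force: [-0.5, 0.5, -0.3]
grip_width: 0.0514
```

```bash
python3 - <<'E'
from h import *
o=r.get_obs();print(o['eef_pos'],o['qpos'].round(2),o['grip_width'])
print(go([.407,-.184,.0085],0))
c=shot('top','t11');tiles(c)
E
```

```text
[ 0.41047254 -0.18326862  0.04943571] [-0.42  0.2  -0.65  0.72  0.    1.14] 0.05136715763084243
[array([40.9, -0.7, -3.4]), (array([ 0.0084, -0.0015, -0.0007]), 'q6->', 1.15), (array([-3.1332e+00,  1.1000e-03, -2.4000e-03]), 'q6->', -1.99)]
terra 107 c 408 -147 size 34 26 dir 86.4
white 64 c 602 -302 size 3 106 dir 177.2
white 68 c 578 -322 size 3 111 dir 177.5
```

drive_tool(steps=[{"offset": [0, -1, -3], "rot": [0.008, 0, 0], "fingers": 0.55}, {"offset": [10, -1, -3], "rot": [0.008, 0, 0], "fingers": 0.55}, {"offset": [25, -1, -3], "rot": [0.008, 0, 0], "fingers": 0.55}, {"offset": [36, -1, -3], "rot": [0.008, 0, 0], "fingers": 0.55}, {"offset": [41, -1, -3], "rot": [0.008, 0, 0], "fingers": 0.55}])

```text
clock: 47.15
eef_pos: [0.4072, -0.1849, 0.008]
ee_rot: [0.001, 0.708, -0.0, 0.706]
wrist_force: [-0.0, 1.1, 0.2]
grip_width: 0.0475
```

drive_tool(steps=[{"offset": [0, 0, 0], "rot": [0, 0, 0], "fingers": 0.4}, {"offset": [0, 0, 0], "rot": [0, 0, 0], "fingers": 0.25}, {"offset": [0, 0, 0], "rot": [0, 0, 0], "fingers": 0.2}, {"offset": [0, 0, 0], "rot": [0, 0, 0], "fingers": 0.2}, {"offset": [0, 0, 0], "rot": [0, 0, 0], "fingers": 0.2}], force=40)

```text
clock: 47.78
eef_pos: [0.4081, -0.1853, 0.0094]
ee_rot: [0.0, 0.707, -0.0, 0.707]
wrist_force: [0.4, -0.4, -0.8]
grip_width: 0.0271
```

drive_tool(steps=[{"offset": [-10, 0, 0], "rot": [0, 0, 0], "fingers": 0.2}, {"offset": [-30, 0, 0], "rot": [0, 0, 0], "fingers": 0.2}, {"offset": [-60, 0, 0], "rot": [0, 0, 0], "fingers": 0.2}, {"offset": [-90, 0, 0], "rot": [0, 0, 0], "fingers": 0.2}, {"offset": [-125, 0, 0], "rot": [0, 0, 0], "fingers": 0.2}])

```text
clock: 48.4
eef_pos: [0.4077, -0.1851, 0.1357]
ee_rot: [0.0, 0.707, -0.0, 0.707]
wrist_force: [-0.1, 0.1, -1.6]
grip_width: 0.0271
```

```bash
python3 - <<'E'
from h import *
o=r.get_obs();print(o['eef_pos'],o['qpos'].round(2))
print(go([.4905,.2662,.135],94))
c=shot('top','t12')
im=np.ascontiguousarray(c['img'][:,:,::-1]);hsv=cv2.cvtColor(im,cv2.COLOR_BGR2HSV);h,s,v=[hsv[...,i].astype(int) for i in range(3)]
def comp(m,z,box):
    y0,y1,x0,x1=box; k,lab,st,_=cv2.connectedComponentsWithStats(m[y0:y1,x0:x1].astype(np.uint8))
    i=1+st[1:,4].argmax(); y,x=np.nonzero(lab==i); P=np.array([ray(c,a+x0,b+y0,z)[:2]*1000 for a,b in zip(x,y)]).astype(np.float32)
    print(st[i,4],cv2.minAreaRect(P))
b=(225,305,128,215)
comp((abs(h-106)<10)&(s>110),.042,b); comp((s<40)&(v>225),.042,b)
cv2.imwrite('pics/c12.png',cv2.resize(im[180:310,100:230],(780,780),interpolation=cv2.INTER_CUBIC)[:600])
E
```

```text
[ 0.40767998 -0.18507521  0.13571467] [-0.43  0.09 -0.55  0.93  0.    1.15]
[array([  0.7, 451.4,  82.4]), (array([-1.6416e+00, -1.0000e-04, -3.0000e-04]), 'q6->', -0.5), (array([ 1.5e+00, -2.0e-04,  1.0e-04]), 'q6->', 2.65)]
468 ((491.6162414550781, 329.04052734375), (108.84129333496094, 31.24370002746582), 4.07082986831665)
415 ((486.9700012207031, 395.1221008300781), (107.64030456542969, 25.98231315612793), 4.042520046234131)
```

View pics/c12.png

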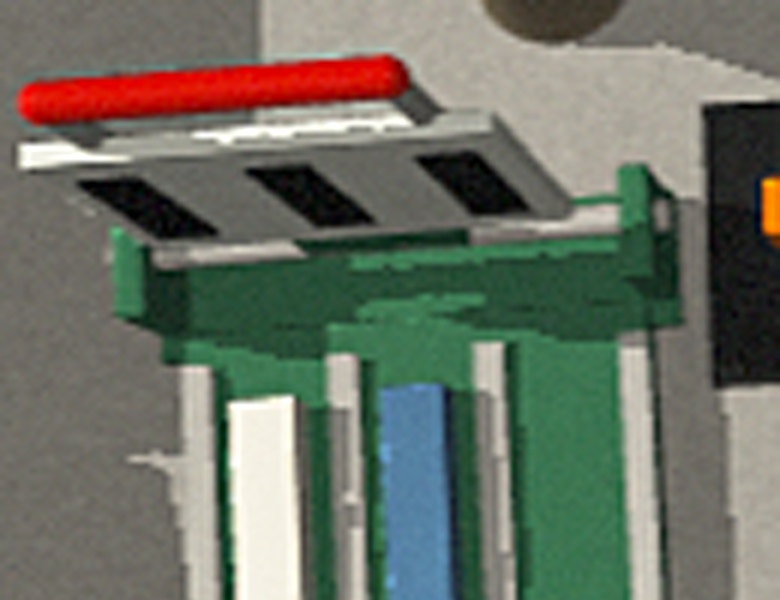

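Measured in the same camera, white and blue sit about 5 mm too far toward the hinge relative to the bed centre (~0.4845). I'll place terracotta with that correction, then nudge the other two.

drive_tool(steps=[{"offset": [0, 40, 7], "rot": [0, 0, 0], "fingers": 0.2}, {"offset": [0, 85, 14], "rot": [0, 0, 0], "fingers": 0.2}, {"offset": [0, 130, 22], "rot": [0, 0, 0], "fingers": 0.2}, {"offset": [0, 180, 30], "rot": [0, 0, 0], "fingers": 0.2}, {"offset": [0, 231, 39], "rot": [0, 0, 0], "fingers": 0.2}])

```text
clock: 49.08
eef_pos: [0.4475, 0.0472, 0.135]
ee_rot: [0.0, 0.707, -0.0, 0.708]
wrist_force: [0.8, 1.1, -0.6]
grip_width: 0.0272
```

drive_tool(steps=[{"offset": [0, 50, 8], "rot": [0, 0, 0], "fingers": 0.2}, {"offset": [0, 98, 16], "rot": [0, 0, 0], "fingers": 0.2}, {"offset": [0, 145, 24], "rot": [0, 0, 0], "fingers": 0.2}, {"offset": [0, 190, 32], "rot": [0, 0, 0], "fingers": 0.2}, {"offset": [0, 220, 38], "rot": [0, 0, 0], "fingers": 0.2}])

```text
clock: 49.7
eef_pos: [0.4857, 0.2679, 0.1348]
ee_rot: [0.0, 0.707, 0.0, 0.707]
wrist_force: [-0.0, -0.5, -0.5]
grip_width: 0.0271
```

drive_tool(steps=[{"offset": [0, 0, 0], "rot": [-0.15, 0, 0], "fingers": 0.2}, {"offset": [0, 0, 0], "rot": [-0.32, 0, 0], "fingers": 0.2}, {"offset": [0, 0, 0], "rot": [-0.49, 0, 0], "fingers": 0.2}, {"offset": [0, 0, 0], "rot": [-0.66, 0, 0], "fingers": 0.2}, {"offset": [0, 0, 0], "rot": [-0.82, 0, 0], "fingers": 0.2}])

```text
clock: 50.32
eef_pos: [0.4855, 0.2657, 0.1347]
ee_rot: [-0.283, 0.648, 0.283, 0.648]
wrist_force: [0.0, -0.8, -2.0]
grip_width: 0.0273
```

drive_tool(steps=[{"offset": [0, 0, 0], "rot": [-0.18, 0, 0], "fingers": 0.2}, {"offset": [0, 0, 0], "rot": [-0.36, 0, 0], "fingers": 0.2}, {"offset": [0, 0, 0], "rot": [-0.54, 0, 0], "fingers": 0.2}, {"offset": [0, 0, 0], "rot": [-0.7, 0, 0], "fingers": 0.2}, {"offset": [0, 0, 0], "rot": [-0.822, 0, 0], "fingers": 0.2}])

```text
clock: 50.95
eef_pos: [0.4855, 0.2657, 0.1347]
ee_rot: [0.518, -0.481, -0.518, -0.481]
wrist_force: [0.2, 1.0, -1.3]
grip_width: 0.0266
```

```bash
python3 - <<'E'
from h import *
o=r.get_obs();print(o['eef_pos'],o['qpos'].round(2),o['grip_width'])
print(go([.485,.2658,.030],94))
E
```

```text
[0.4854581  0.26565693 0.13473619] [ 0.5   0.28 -0.31  0.97  0.    0.43] 0.026634491936250018
[array([104.7,   0.5,   0.2]), (array([0.0047, 0.0001, 0.0002]), 'q6->', 0.43), (array([-3.1369e+00, -3.0000e-04,  1.0000e-04]), 'q6->', -2.71)]
```

drive_tool(steps=[{"offset": [35, 0, 0], "rot": [0, 0, 0], "fingers": 0.2}, {"offset": [65, 0, 0], "rot": [0, 0, 0], "fingers": 0.2}, {"offset": [90, 0, 0], "rot": [0, 0, 0], "fingers": 0.2}, {"offset": [100, 0, 0], "rot": [0, 0, 0], "fingers": 0.2}, {"offset": [104, 0, 0], "rot": [0, 0, 0], "fingers": 0.2}])

```text
clock: 51.58
eef_pos: [0.4856, 0.2657, 0.0304]
ee_rot: [-0.517, 0.482, 0.517, 0.482]
wrist_force: [-0.3, 0.7, -2.1]
grip_width: 0.0265
```

drive_tool(steps=[{"offset": [1, 0, 0], "rot": [0, 0, 0], "fingers": 0.2}, {"offset": [1, 0, 0], "rot": [0, 0, 0], "fingers": 0.2}, {"offset": [1, 0, 0], "rot": [0, 0, 0], "fingers": 0.35}, {"offset": [1, 0, 0], "rot": [0, 0, 0], "fingers": 0.48}, {"offset": [1, 0, 0], "rot": [0, 0, 0], "fingers": 0.48}])

```text
clock: 52.2
eef_pos: [0.4857, 0.2657, 0.0296]
ee_rot: [0.517, -0.482, -0.517, -0.482]
wrist_force: [-0.2, -0.3, -0.2]
grip_width: 0.041
```

drive_tool(steps=[{"offset": [-20, 0, 0], "rot": [0, 0, 0], "fingers": 0.48}, {"offset": [-50, 0, 0], "rot": [0, 0, 0], "fingers": 0.48}, {"offset": [-50, 0, 25], "rot": [0, 0, 0], "fingers": 0.48}, {"offset": [-50, 0, 50], "rot": [0, 0, 0], "fingers": 0.48}, {"offset": [-50, 0, 64], "rot": [0, 0, 0], "fingers": 0.48}])

```text
clock: 52.82
eef_pos: [0.481, 0.3306, 0.0794]
ee_rot: [0.517, -0.482, -0.517, -0.482]
wrist_force: [0.7, -0.3, -0.3]
grip_width: 0.0407
```

drive_tool(steps=[{"offset": [0, 0, 0], "rot": [0, 0, 0], "fingers": 0.48}, {"offset": [0, 0, 0], "rot": [0, 0, 0], "fingers": 0.48}, {"offset": [20, 0, 0], "rot": [0, 0, 0], "fingers": 0.48}, {"offset": [40, 0, 0], "rot": [0, 0, 0], "fingers": 0.48}, {"offset": [49, 0, 0], "rot": [0, 0, 0], "fingers": 0.48}])

```text
clock: 53.45
eef_pos: [0.4803, 0.3282, 0.0292]
ee_rot: [-0.517, 0.483, 0.517, 0.482]
wrist_force: [0.0, 0.4, 0.6]
grip_width: 0.0412
```

drive_tool(steps=[{"offset": [0, 0, 0], "rot": [0, 0, 0], "fingers": 0.3}, {"offset": [0, 0, 0], "rot": [0, 0, 0], "fingers": 0.2}, {"offset": [0, 0, 0], "rot": [0, 0, 0], "fingers": 0.2}, {"offset": [0, 2, 0], "rot": [0, 0, 0], "fingers": 0.2}, {"offset": [0, 5, 0], "rot": [0, 0, 0], "fingers": 0.2}])

```text
clock: 54.08
eef_pos: [0.4759, 0.3293, 0.0305]
ee_rot: [0.517, -0.482, -0.517, -0.482]
wrist_force: [-0.3, -0.6, -1.6]
grip_width: 0.0268
```

drive_tool(steps=[{"offset": [0, 0, 0], "rot": [0, 0, 0], "fingers": 0.2}, {"offset": [0, 0, 0], "rot": [0, 0, 0], "fingers": 0.35}, {"offset": [0, 0, 0], "rot": [0, 0, 0], "fingers": 0.48}, {"offset": [0, 0, 0], "rot": [0, 0, 0], "fingers": 0.48}, {"offset": [-10, 0, 0], "rot": [0, 0, 0], "fingers": 0.48}])

```text
clock: 54.7
eef_pos: [0.4755, 0.3287, 0.04]
ee_rot: [-0.517, 0.483, 0.517, 0.482]
wrist_force: [1.1, 0.2, -0.5]
grip_width: 0.0412
```

drive_tool(steps=[{"offset": [-20, -5, 0], "rot": [0, 0, 0], "fingers": 0.48}, {"offset": [-40, -5, 0], "rot": [0, 0, 0], "fingers": 0.48}, {"offset": [-40, -5, 25], "rot": [0, 0, 0], "fingers": 0.48}, {"offset": [-40, -5, 50], "rot": [0, 0, 0], "fingers": 0.48}, {"offset": [-40, -5, 64], "rot": [0, 0, 0], "fingers": 0.48}])

```text
clock: 55.32
eef_pos: [0.4758, 0.3955, 0.0796]
ee_rot: [-0.518, 0.482, 0.518, 0.481]
wrist_force: [0.5, 0.5, -0.1]
grip_width: 0.041
```

```bash
python3 - <<'E'
from h import *
o=r.get_obs();print(o['eef_pos'],o['qpos'].round(2),o['grip_width'])
print(go([.482,.3944,.030],94))
E
```

```text
[0.4757979  0.39546735 0.07959504] [ 0.69  0.45 -0.22  0.91  0.    0.62] 0.04104677467439243
[array([49.6, -6.1, -1.5]), (array([ 0.0023, -0.0002, -0.0006]), 'q6->', 0.62), (array([-3.1393e+00,  1.0000e-03, -3.0000e-04]), 'q6->', -2.52)]
```

Same nudge for white, then swing the gripper up and away for a check.

drive_tool(steps=[{"offset": [0, 0, 0], "rot": [0, 0, 0], "fingers": 0.48}, {"offset": [0, 0, 0], "rot": [0, 0, 0], "fingers": 0.48}, {"offset": [20, 0, 0], "rot": [0, 0, 0], "fingers": 0.48}, {"offset": [40, 0, 0], "rot": [0, 0, 0], "fingers": 0.48}, {"offset": [49, 0, 0], "rot": [0, 0, 0], "fingers": 0.48}])

```text
clock: 55.95
eef_pos: [0.4759, 0.392, 0.0301]
ee_rot: [-0.517, 0.483, 0.517, 0.482]
wrist_force: [-0.3, -0.1, -0.9]
grip_width: 0.0413
```

drive_tool(steps=[{"offset": [0, 0, 0], "rot": [0, 0, 0], "fingers": 0.3}, {"offset": [0, 0, 0], "rot": [0, 0, 0], "fingers": 0.2}, {"offset": [0, 0, 0], "rot": [0, 0, 0], "fingers": 0.2}, {"offset": [0, 2, 0], "rot": [0, 0, 0], "fingers": 0.2}, {"offset": [0, 5, 0], "rot": [0, 0, 0], "fingers": 0.2}])

```text
clock: 56.58
eef_pos: [0.4715, 0.3931, 0.0315]
ee_rot: [0.517, -0.482, -0.517, -0.482]
wrist_force: [-1.3, -0.3, -1.3]
grip_width: 0.0269
```

drive_tool(steps=[{"offset": [0, 0, 0], "rot": [0, 0, 0], "fingers": 0.2}, {"offset": [0, 0, 0], "rot": [0, 0, 0], "fingers": 0.35}, {"offset": [0, 0, 0], "rot": [0, 0, 0], "fingers": 0.48}, {"offset": [0, 0, 0], "rot": [0, 0, 0], "fingers": 0.48}, {"offset": [-10, 0, 0], "rot": [0, 0, 0], "fingers": 0.48}])

```text
clock: 57.2
eef_pos: [0.471, 0.3925, 0.0409]
ee_rot: [-0.517, 0.483, 0.517, 0.482]
wrist_force: [-0.3, -0.4, 0.8]
grip_width: 0.0413
```

drive_tool(steps=[{"offset": [-30, 0, 0], "rot": [0, 0, 0], "fingers": 0.48}, {"offset": [-70, 0, 0], "rot": [0, 0, 0], "fingers": 0.48}, {"offset": [-120, 0, 0], "rot": [0, 0, 0], "fingers": 0.48}, {"offset": [-180, 0, 0], "rot": [0, 0, 0], "fingers": 0.48}, {"offset": [-240, 0, 0], "rot": [0, 0, 0], "fingers": 0.48}])

```text
clock: 57.82
eef_pos: [0.4713, 0.3928, 0.284]
ee_rot: [0.517, -0.482, -0.517, -0.482]
wrist_force: [1.0, 1.2, -0.0]
grip_width: 0.0412
```

drive_tool(steps=[{"offset": [-10, 0, -55], "rot": [0.1, 0, 0], "fingers": 1}, {"offset": [-20, 0, -110], "rot": [0.2, 0, 0], "fingers": 1}, {"offset": [-30, 0, -165], "rot": [0.3, 0, 0], "fingers": 1}, {"offset": [-40, 0, -220], "rot": [0.4, 0, 0], "fingers": 1}, {"offset": [-50, 0, -275], "rot": [0.5, 0, 0], "fingers": 1}])

```text
clock: 58.45
eef_pos: [0.4906, 0.117, 0.3326]
ee_rot: [-0.381, 0.595, 0.381, 0.596]
wrist_force: [1.6, -0.4, 0.0]
grip_width: 0.0855
```

```bash
python3 - <<'E'
from h import *
o=r.get_obs();print(o['eef_pos'],o['qpos'].round(2))
c=shot('top','t13'); shot('scene','s6')
im=np.ascontiguousarray(c['img'][:,:,::-1]);hsv=cv2.cvtColor(im,cv2.COLOR_BGR2HSV);h,s,v=[hsv[...,i].astype(int) for i in range(3)]
def comp(n,m,z,box):
    y0,y1,x0,x1=box; k,lab,st,_=cv2.connectedComponentsWithStats(m[y0:y1,x0:x1].astype(np.uint8))
    if k<2: print(n,'none'); return
    i=1+st[1:,4].argmax(); y,x=np.nonzero(lab==i); P=np.array([ray(c,a+x0,b+y0,z)[:2]*1000 for a,b in zip(x,y)]).astype(np.float32)
    print(n,st[i,4],[np.round(q,1) for q in cv2.minAreaRect(P)])
b=(225,305,128,215)
comp('blue',(abs(h-106)<10)&(s>110),.042,b); comp('white',(s<40)&(v>225),.042,b); comp('terra',(h<10)&(s>140)&(v>80),.042,b)
cv2.imwrite('pics/c13.png',cv2.resize(im[185:315,105:235],(600,600),interpolation=cv2.INTER_CUBIC))
E
```

```text
[0.49063417 0.11696997 0.33259811] [ 0.23  0.11 -0.07  1.39 -0.    0.67]
blue none
white 415 [array([482.3, 393.9]), array([108. ,  26.2]), np.float64(4.2)]
terra none
```

View pics/c13.png

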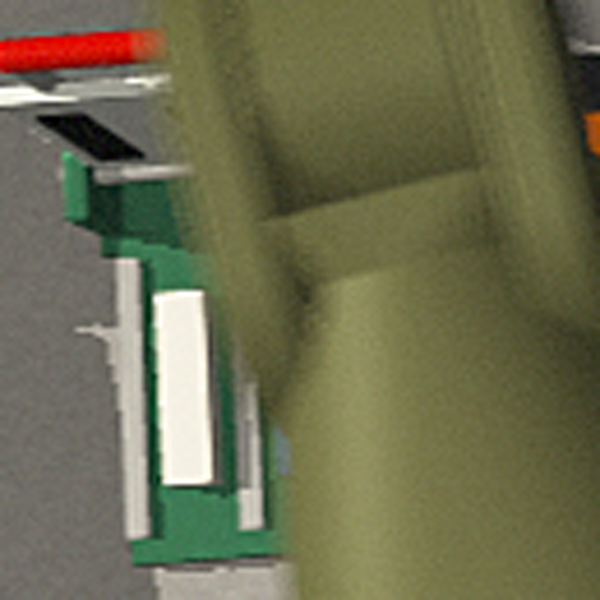

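White is lying flat in its lane and about 2–3 mm from centred; the arm hides the other two. Now the lever.

```bash
python3 - <<'E'
from h import *
print(go([.615,.341,.37],4))
t=0
for st,n in((.08,20),(.04,40)):
    pass
def tab(t0,ths): return [(round(250*(np.cos(t0)-np.cos(t)),1),round(-250*(np.sin(t)-np.sin(t0)),1)) for t in ths]
for k in range(4): print('down',k,tab(.4*k,[.4*k+.08*i for i in range(1,6)]))
for k in range(8): print('up',k,tab(1.6-.2*k,[1.6-.2*k-.04*i for i in range(1,6)]))
E
```

```text
[array([-36.2, -16.3, 257.6]), (array([1.064 , 0.0021, 0.0028]), 'q6->', 1.73), (array([-2.0776, -0.0032,  0.0024]), 'q6->', -1.41)]
down 0 [(np.float64(0.8), np.float64(-20.0)), (np.float64(3.2), np.float64(-39.8)), (np.float64(7.2), np.float64(-59.4)), (np.float64(12.7), np.float64(-78.6)), (np.float64(19.7), np.float64(-97.4))]
down 1 [(np.float64(8.5), np.float64(-18.1)), (np.float64(18.5), np.float64(-35.4)), (np.float64(29.7), np.float64(-51.9)), (np.float64(42.3), np.float64(-67.5)), (np.float64(56.1), np.float64(-82.0))]
down 2 [(np.float64(14.9), np.float64(-13.3)), (np.float64(30.8), np.float64(-25.5)), (np.float64(47.6), np.float64(-36.3)), (np.float64(65.3), np.float64(-45.7)), (np.float64(83.6), np.float64(-53.7))]
down 3 [(np.float64(18.9), np.float64(-6.5)), (np.float64(38.3), np.float64(-11.5)), (np.float64(58.0), np.float64(-14.9)), (np.float64(77.9), np.float64(-16.7)), (np.float64(97.9), np.float64(-16.9))]
up 0 [(np.float64(-10.0), np.float64(-0.1)), (np.float64(-20.0), np.float64(0.2)), (np.float64(-30.0), np.float64(0.9)), (np.float64(-39.9), np.float64(2.0)), (
[... 720 characters left out ...]
t64(-20.2), np.float64(22.1)), (np.float64(-26.3), np.float64(30.0)), (np.float64(-32.2), np.float64(38.2))]
up 5 [(np.float64(-5.5), np.float64(8.4)), (np.float64(-10.6), np.float64(16.9)), (np.float64(-15.4), np.float64(25.7)), (np.float64(-19.9), np.float64(34.7)), (np.float64(-23.9), np.float64(43.8))]
up 6 [(np.float64(-3.7), np.float64(9.3)), (np.float64(-7.0), np.float64(18.7)), (np.float64(-10.0), np.float64(28.3)), (np.float64(-12.6), np.float64(37.9)), (np.float64(-14.8), np.float64(47.7))]
up 7 [(np.float64(-1.8), np.float64(9.8)), (np.float64(-3.2), np.float64(19.7)), (np.float64(-4.2), np.float64(29.7)), (np.float64(-4.8), np.float64(39.7)), (np.float64(-5.0), np.float64(49.7))]
```

drive_tool(steps=[{"offset": [-30, 0, 0], "rot": [0.17, 0, 0], "fingers": 1}, {"offset": [-50, -4, 40], "rot": [0.34, 0, 0], "fingers": 1}, {"offset": [-50, -8, 90], "rot": [0.51, 0, 0], "fingers": 1}, {"offset": [-50, -12, 145], "rot": [0.68, 0, 0], "fingers": 1}, {"offset": [-50, -16, 195], "rot": [0.85, 0, 0], "fingers": 1}])

```text
clock: 59.18
eef_pos: [0.5869, 0.2917, 0.3818]
ee_rot: [-0.101, 0.7, 0.101, 0.7]
wrist_force: [0.3, -0.9, 0.6]
grip_width: 0.0852
```

```bash
python3 - <<'E'
from h import *
print(go([.615,.341,.37],4)); o=r.get_obs();print(o['eef_pos'],o['qpos'].round(2))
E
```

```text
[array([11.9, 39.4, 40.8]), (array([ 0.2168,  0.0009, -0.0005]), 'q6->', 1.96), (array([-2.9247e+00,  8.0000e-04,  1.3000e-03]), 'q6->', -1.18)]
[0.58694224 0.29167318 0.38183375] [0.46 0.43 0.45 1.6  0.   1.75]
```

drive_tool(steps=[{"offset": [0, 10, 10], "rot": [0.05, 0, 0], "fingers": 1}, {"offset": [0, 20, 20], "rot": [0.12, 0, 0], "fingers": 1}, {"offset": [5, 30, 30], "rot": [0.18, 0, 0], "fingers": 1}, {"offset": [12, 39, 41], "rot": [0.217, 0, 0], "fingers": 1}, {"offset": [12, 39, 41], "rot": [0.217, 0, 0], "fingers": 1}])

```text
clock: 59.8
eef_pos: [0.6143, 0.3396, 0.3682]
ee_rot: [-0.027, 0.707, 0.027, 0.706]
wrist_force: [0.3, 0.4, -0.4]
grip_width: 0.0856
```

```bash
python3 - <<'E'
from h import *
print(go([.615,.341,.296],4)); o=r.get_obs();print(o['eef_pos'],o['qpos'].round(2))
c=shot('scene','s7'); t=shot('top','t14')
for p in [(.615,.341,.305)]: print((proj(c,p)-[330,40])*4, (proj(t,p)-[95,160])*4)
a=cv2.resize(c['img'][40:190,330:480,::-1],(400,400)); b=cv2.resize(t['img'][160:310,95:245,::-1],(400,400))
cv2.imwrite('pics/c14.png',np.hstack([a,b]))
E
```

```text
[array([72.2,  1.4,  1. ]), (array([ 0.0063, -0.0015,  0.0004]), 'q6->', 2.01), (array([-3.1353e+00, -7.0000e-04, -2.4000e-03]), 'q6->', -1.14)]
[0.61426129 0.33958322 0.3682496 ] [0.5  0.54 0.59 1.63 0.   2.  ]
[455.18174    239.67528043] [160.9858875  141.75982977]
```

View pics/c14.png

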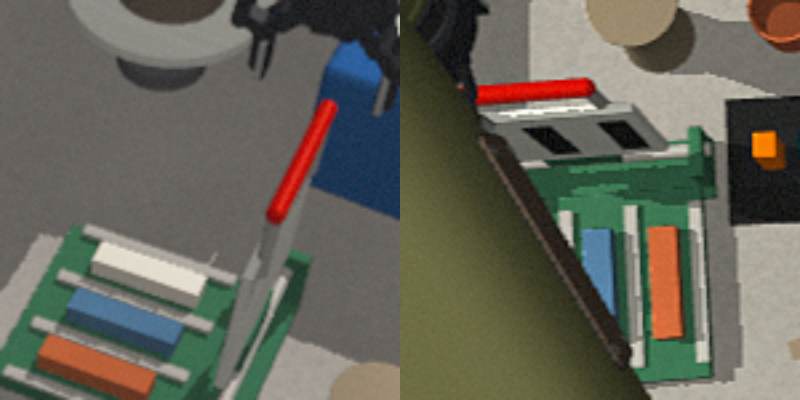

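All three tiles lie flat, one to a lane (left panel, 95-205 / 240-395), and the open fingers straddle the red bar in x. Descend and grip the bar.

drive_tool(steps=[{"offset": [15, 1, 1], "rot": [0.006, 0, 0], "fingers": 1}, {"offset": [35, 1, 1], "rot": [0.006, 0, 0], "fingers": 1}, {"offset": [55, 1, 1], "rot": [0.006, 0, 0], "fingers": 1}, {"offset": [68, 1, 1], "rot": [0.006, 0, 0], "fingers": 1}, {"offset": [72, 1, 1], "rot": [0.006, 0, 0], "fingers": 1}])

```text
clock: 60.52
eef_pos: [0.6153, 0.3391, 0.2971]
ee_rot: [-0.024, 0.707, 0.024, 0.706]
wrist_force: [-0.0, -0.7, 0.6]
grip_width: 0.0853
```

drive_tool(steps=[{"offset": [0, 0, 0], "rot": [0, 0, 0], "fingers": 0.7}, {"offset": [0, 0, 0], "rot": [0, 0, 0], "fingers": 0.5}, {"offset": [0, 0, 0], "rot": [0, 0, 0], "fingers": 0.35}, {"offset": [0, 0, 0], "rot": [0, 0, 0], "fingers": 0.3}, {"offset": [0, 0, 0], "rot": [0, 0, 0], "fingers": 0.3}], force=50)

```text
clock: 61.15
eef_pos: [0.6157, 0.3395, 0.2974]
ee_rot: [-0.024, 0.707, 0.024, 0.707]
wrist_force: [-0.1, 0.0, 0.2]
grip_width: 0.0256
```

drive_tool(steps=[{"offset": [0, 0, 0], "rot": [0, 0, 0], "fingers": 0.22}, {"offset": [0, 0, 0], "rot": [0, 0, 0], "fingers": 0.15}, {"offset": [0, 0, 0], "rot": [0, 0, 0], "fingers": 0.08}, {"offset": [0, 0, 0], "rot": [0, 0, 0], "fingers": 0.08}, {"offset": [0, 0, 0], "rot": [0, 0, 0], "fingers": 0.08}])

```text
clock: 61.78
eef_pos: [0.6142, 0.3394, 0.2976]
ee_rot: [-0.024, 0.707, 0.024, 0.706]
wrist_force: [-4.7, -0.4, 4.3]
grip_width: 0.0137
```

```bash
python3 - <<'E'
from h import *
o=r.get_obs();print(o['eef_pos'],o['qpos'].round(2),o['wrist_force'],o['grip_width'],go([.615,.341,.296],4))
E
```

```text
[0.61424636 0.33936866 0.29761419] [0.5  0.51 0.4  1.46 0.   2.01] [-4.68421533 -0.40442     4.34456721] 0.013682288278500189 [array([1.6, 1.6, 0.9]), (array([-0.0015, -0.0023, -0.0001]), 'q6->', 2.01), (array([ 3.1401e+00, -2.0000e-04,  3.6000e-03]), 'q6->', 5.15)]
```

drive_tool(steps=[{"offset": [0, 0, 0], "rot": [0, 0, 0], "fingers": 0.35}, {"offset": [0, 0, -1.5], "rot": [0, 0, 0], "fingers": 0.35}, {"offset": [3, 0, -1.5], "rot": [0, 0, 0], "fingers": 0.35}, {"offset": [6, 0, -1.5], "rot": [0, 0, 0], "fingers": 0.35}, {"offset": [6, 0, -1.5], "rot": [0, 0, 0], "fingers": 0.2}])

```text
clock: 62.4
eef_pos: [0.614, 0.3393, 0.2908]
ee_rot: [-0.024, 0.707, 0.024, 0.706]
wrist_force: [-0.5, 0.4, -0.6]
grip_width: 0.0177
```

drive_tool(steps=[{"offset": [0, 0, 0], "rot": [0, 0, 0], "fingers": 0.1}, {"offset": [0, 0, 0], "rot": [0, 0, 0], "fingers": 0.1}, {"offset": [0, 0, 0], "rot": [0, 0, 0], "fingers": 0.1}, {"offset": [0, 0, 0], "rot": [0, 0, 0], "fingers": 0.1}, {"offset": [0, 0, 0], "rot": [0, 0, 0], "fingers": 0.1}], force=50)

```text
clock: 63.02
eef_pos: [0.6139, 0.3393, 0.2911]
ee_rot: [-0.024, 0.707, 0.024, 0.706]
wrist_force: [-1.6, -0.6, -3.1]
grip_width: 0.0144
```

drive_tool(steps=[{"offset": [0.2, 0, -10], "rot": [0, 0, 0], "fingers": 0.1}, {"offset": [1, 0, -20], "rot": [0, 0, 0], "fingers": 0.1}, {"offset": [2, 0, -30], "rot": [0, 0, 0], "fingers": 0.1}, {"offset": [3.2, 0, -40], "rot": [0, 0, 0], "fingers": 0.1}, {"offset": [5, 0, -49.7], "rot": [0, 0, 0], "fingers": 0.1}])

```text
clock: 63.65
eef_pos: [0.5667, 0.3361, 0.2891]
ee_rot: [-0.023, 0.704, 0.024, 0.709]
wrist_force: [4.2, -1.3, 5.0]
grip_width: 0.0144
```

```bash
python3 - <<'E'
from h import *
o=r.get_obs();print(o['eef_pos'],o['qpos'].round(2),o['wrist_force'],o['grip_width'])
def tab(t0,ths): return [(float(round(250*(np.cos(t0)-np.cos(t)),1)),float(round(-250*(np.sin(t)-np.sin(t0)),1))) for t in ths]
for t0 in(.2,.6,1.0,1.4): print(tab(t0,[t0+.08*i for i in range(1,6)]))
E
```

```text
[0.56665079 0.33610414 0.28906231] [ 0.54  0.41  0.22  1.37 -0.    2.04] [ 4.22059385 -1.31695048  4.96423699] 0.01436543035652385
[(4.8, -19.4), (11.0, -38.4), (18.8, -56.8), (28.1, -74.6), (38.7, -91.5)]
[(11.9, -16.0), (25.1, -31.1), (39.5, -45.0), (54.9, -57.7), (71.3, -69.2)]
[(17.2, -10.1), (35.2, -18.8), (53.9, -26.1), (73.0, -31.8), (92.6, -36.0)]
[(19.8, -2.6), (39.8, -3.6), (59.8, -3.0), (79.7, -0.9), (99.3, 2.9)]
```

drive_tool(steps=[{"offset": [4.8, 0, -19.4], "rot": [0, 0, 0], "fingers": 0.1}, {"offset": [11, 0, -38.4], "rot": [0, 0, 0], "fingers": 0.1}, {"offset": [18.8, 0, -56.8], "rot": [0, 0, 0], "fingers": 0.1}, {"offset": [28, 0, -74.6], "rot": [0, 0, 0], "fingers": 0.1}, {"offset": [38.7, 0, -91.5], "rot": [0, 0, 0], "fingers": 0.1}])

```text
clock: 64.28
eef_pos: [0.4745, 0.3299, 0.2512]
ee_rot: [-0.023, 0.704, 0.025, 0.709]
wrist_force: [-1.1, -3.5, 13.9]
grip_width: 0.0143
```

drive_tool(steps=[{"offset": [12, 0, -16], "rot": [0, 0, 0], "fingers": 0.1}, {"offset": [25, 0, -31], "rot": [0, 0, 0], "fingers": 0.1}, {"offset": [39.5, 0, -45], "rot": [0, 0, 0], "fingers": 0.1}, {"offset": [55, 0, -57.7], "rot": [0, 0, 0], "fingers": 0.1}, {"offset": [71.3, 0, -69.2], "rot": [0, 0, 0], "fingers": 0.1}])

```text
clock: 64.9
eef_pos: [0.4016, 0.3249, 0.1784]
ee_rot: [-0.024, 0.707, 0.025, 0.706]
wrist_force: [-11.4, -3.7, 16.9]
grip_width: 0.0138
```

```bash
python3 - <<'E'
from h import *
o=r.get_obs();print(o['eef_pos'],o['qpos'].round(2),o['wrist_force'],o['grip_width'])
H=np.array([.6139,.3393,.0411])
for p in [o['eef_pos'],np.array([.5667,.3361,.2891])]:
    d=p-H;print(np.hypot(np.hypot(d[0],d[1]),d[2]),np.arctan2(np.hypot(d[0],d[1]),d[2]), 'lat',-.0698*d[0]+.9976*d[1])
E
```

```text
[0.40158136 0.32493703 0.17843243] [ 0.68  0.19 -0.34  1.05  0.    2.18] [-11.3793066   -3.69549014  16.90320618] 0.01381343148376841
0.25327000741599975 0.9976988496475557 lat 0.0004913455044832458
0.25247193903481635 0.18849485914260403 lat 0.00010224000000002079
```

drive_tool(steps=[{"offset": [16, 0, -12], "rot": [0, 0, 0], "fingers": 0.1}, {"offset": [33.5, 0, -21.5], "rot": [0, 0, 0], "fingers": 0.1}, {"offset": [52, 0, -29], "rot": [0, 0, 0], "fingers": 0.1}, {"offset": [71, 0, -35], "rot": [0, 0, 0], "fingers": 0.1}, {"offset": [90.6, 0, -39], "rot": [0, 0, 0], "fingers": 0.1}])

```text
clock: 65.53
eef_pos: [0.3627, 0.3223, 0.0864]
ee_rot: [-0.024, 0.708, 0.025, 0.706]
wrist_force: [-8.1, -1.9, 10.3]
grip_width: 0.0139
```

drive_tool(steps=[{"offset": [10, 0, -1.3], "rot": [0, 0, 0], "fingers": 0.1}, {"offset": [20, 0, -2.3], "rot": [0, 0, 0], "fingers": 0.1}, {"offset": [30, 0, -3], "rot": [0, 0, 0], "fingers": 0.1}, {"offset": [40, 0, -3.5], "rot": [0, 0, 0], "fingers": 0.1}, {"offset": [48, 0, -3.5], "rot": [0, 0, 0], "fingers": 0.1}])

```text
clock: 66.15
eef_pos: [0.3569, 0.3218, 0.0375]
ee_rot: [-0.024, 0.709, 0.025, 0.704]
wrist_force: [-14.5, 1.4, 9.3]
grip_width: 0.0141
```

```bash
python3 - <<'E'
from h import *
o=r.get_obs();print(o['eef_pos'],o['qpos'].round(2),o['wrist_force'],o['grip_width'])
E
```

```text
[0.35691495 0.32181965 0.03751156] [ 0.73  0.27 -0.59  0.71  0.01  2.23] [-14.51171295   1.41330013   9.32820853] 0.014124085298341279
```

drive_tool(steps=[{"offset": [2, 0, -2], "rot": [0, 0, 0], "fingers": 0.1}, {"offset": [4, 0, -3], "rot": [0, 0, 0], "fingers": 0.1}, {"offset": [5, 0, -3], "rot": [0, 0, 0], "fingers": 0.1}, {"offset": [6, 0, -3], "rot": [0, 0, 0], "fingers": 0.1}, {"offset": [6, 0, -3], "rot": [0, 0, 0], "fingers": 0.1}])

```text
clock: 66.78
eef_pos: [0.357, 0.3219, 0.0325]
ee_rot: [-0.024, 0.707, 0.025, 0.706]
wrist_force: [-6.4, -2.3, 8.9]
grip_width: 0.0141
```

```bash
python3 - <<'E'
from h import *
o=r.get_obs();print(o['eef_pos'],o['wrist_force'],o['grip_width'])
E
```

```text
[0.3569681  0.32186341 0.03251642] [-6.36791224 -2.25555449  8.92211952] 0.014136069007703152
```

drive_tool(steps=[{"offset": [1, 0, -1], "rot": [0, 0, 0], "fingers": 0.1}, {"offset": [2, 0, -1], "rot": [0, 0, 0], "fingers": 0.1}, {"offset": [3, 0, -1], "rot": [0, 0, 0], "fingers": 0.1}, {"offset": [4, 0, -1], "rot": [0, 0, 0], "fingers": 0.1}, {"offset": [4, 0, -1], "rot": [0, 0, 0], "fingers": 0.1}])

```text
clock: 67.4
eef_pos: [0.3571, 0.3219, 0.0301]
ee_rot: [-0.024, 0.707, 0.025, 0.707]
wrist_force: [-9.2, -5.9, 23.2]
grip_width: 0.0143
```

```bash
python3 - <<'E'
from h import *
o=r.get_obs();print(o['eef_pos'],o['wrist_force'],o['grip_width'])
H=(.6105,.055)
c=shot('top','t15');s=shot('scene','s8')
for cc,n in((c,'top'),(s,'scene')):
    h=cv2.cvtColor(np.ascontiguousarray(cc['img'][:,:,::-1]),cv2.COLOR_BGR2HSV); m=((h[...,0]<5)|(h[...,0]>175))&(h[...,1]>200)&(h[...,2]>120)
    k,lab,st,ct=cv2.connectedComponentsWithStats(m.astype(np.uint8)); print(n,[(st[i].tolist()) for i in range(1,k) if st[i,4]>25], proj(cc,[.357,.3219-.05,.046]).round(0),proj(cc,[.357,.3219+.06,.046]).round(0))
E
```

```text
[0.35706481 0.32191145 0.03005004] [-9.15918896 -5.8781211  23.23525034] 0.014289095488828
top [[414, 155, 36, 32, 387], [245, 209, 5, 10, 48], [175, 312, 21, 6, 101], [407, 347, 29, 41, 423]] [190. 317.] [147. 317.]
scene [[319, 134, 14, 24, 105], [384, 231, 11, 8, 44], [123, 302, 27, 45, 531], [325, 438, 19, 42, 547]] [322. 153.] [342. 125.]
```

The vertical force jumped from 9 to 23 N and motion stopped at bar z≈44 mm, so the stop is reached. Hold there, then ease up.

drive_tool(steps=[{"offset": [0.5, 0, 0], "rot": [0, 0, 0], "fingers": 0.1}, {"offset": [1, 0, 0], "rot": [0, 0, 0], "fingers": 0.1}, {"offset": [1, 0, 0], "rot": [0, 0, 0], "fingers": 0.1}, {"offset": [1, 0, 0], "rot": [0, 0, 0], "fingers": 0.1}, {"offset": [1, 0, 0], "rot": [0, 0, 0], "fingers": 0.1}])

```text
clock: 68.12
eef_pos: [0.3571, 0.3219, 0.0295]
ee_rot: [-0.024, 0.707, 0.025, 0.707]
wrist_force: [-10.3, -7.2, 29.1]
grip_width: 0.0142
```

drive_tool(steps=[{"offset": [0, 0, 0], "rot": [0, 0, 0], "fingers": 0.1}, {"offset": [0, 0, 0], "rot": [0, 0, 0], "fingers": 0.1}, {"offset": [0, 0, 0], "rot": [0, 0, 0], "fingers": 0.1}, {"offset": [0, 0, 0], "rot": [0, 0, 0], "fingers": 0.1}, {"offset": [0, 0, 0], "rot": [0, 0, 0], "fingers": 0.1}])

```text
clock: 68.75
eef_pos: [0.3571, 0.3219, 0.0296]
ee_rot: [-0.024, 0.707, 0.025, 0.707]
wrist_force: [-9.9, -7.0, 29.5]
grip_width: 0.014
```

```bash
python3 - <<'E'
from h import *
o=r.get_obs();print(o['eef_pos'],o['wrist_force'],o['grip_width'])
P=lambda t:np.array([250*(1-np.cos(t))-1.5,-250*np.sin(t)-3.5])
cur=np.array([264.6,-256.9]); t=1.6
a=[cur+(P(1.44)-cur)*i/5 for i in range(1,6)]; print([tuple((q-cur).round(1).tolist()) for q in a]); cur=a[-1].round(1); t=1.44
ends=np.linspace(1.44,-.014,8)
for t0,t1 in zip(ends,ends[1:]):
    q=[P(x) for x in np.linspace(t0,t1,6)[1:]]; print(round(t1,2),[tuple((w-P(t0)).round(1).tolist()) for w in q])
E
```

```text
[0.3570685  0.32193849 0.02956065] [-9.90034442 -6.95907808 29.51410914] 0.013980849780457685
[(-9.7, 1.1), (-19.5, 2.2), (-29.2, 3.3), (-39.0, 4.4), (-48.7, 5.5)]
1.23 [(-10.3, 1.6), (-20.5, 3.6), (-30.6, 6.0), (-40.5, 8.8), (-50.4, 12.1)]
1.02 [(-9.7, 3.7), (-19.3, 7.7), (-28.7, 12.1), (-37.9, 17.0), (-46.8, 22.2)]
0.82 [(-8.8, 5.6), (-17.3, 11.5), (-25.5, 17.8), (-33.5, 24.4), (-41.3, 31.4)]
0.61 [(-7.4, 7.3), (-14.5, 14.8), (-21.3, 22.7), (-27.8, 30.8), (-33.9, 39.2)]
0.4 [(-5.8, 8.6), (-11.2, 17.5), (-16.2, 26.6), (-20.8, 35.9), (-25.1, 45.4)]
0.19 [(-3.9, 9.6), (-7.3, 19.4), (-10.4, 29.4), (-13.0, 39.4), (-15.2, 49.6)]
-0.01 [(-1.8, 10.2), (-3.1, 20.5), (-4.1, 30.9), (-4.6, 41.2), (-4.7, 51.6)]
```

drive_tool(steps=[{"offset": [-9.7, 0, 1], "rot": [0, 0, 0], "fingers": 0.1}, {"offset": [-19.5, 0, 2], "rot": [0, 0, 0], "fingers": 0.1}, {"offset": [-29, 0, 3], "rot": [0, 0, 0], "fingers": 0.1}, {"offset": [-39, 0, 4.4], "rot": [0, 0, 0], "fingers": 0.1}, {"offset": [-48.7, 0, 5.5], "rot": [0, 0, 0], "fingers": 0.1}])

```text
clock: 69.38
eef_pos: [0.3606, 0.3221, 0.076]
ee_rot: [-0.024, 0.708, 0.025, 0.705]
wrist_force: [-3.9, -0.0, 2.2]
grip_width: 0.0138
```

drive_tool(steps=[{"offset": [-10.3, 0, 1.6], "rot": [0, 0, 0], "fingers": 0.1}, {"offset": [-20.5, 0, 3.6], "rot": [0, 0, 0], "fingers": 0.1}, {"offset": [-30.6, 0, 6], "rot": [0, 0, 0], "fingers": 0.1}, {"offset": [-40.5, 0, 8.8], "rot": [0, 0, 0], "fingers": 0.1}, {"offset": [-50.4, 0, 12.1], "rot": [0, 0, 0], "fingers": 0.1}])

```text
clock: 70.0
eef_pos: [0.3747, 0.323, 0.1266]
ee_rot: [-0.024, 0.707, 0.024, 0.706]
wrist_force: [-5.8, -1.0, 6.0]
grip_width: 0.0142
```

drive_tool(steps=[{"offset": [-9.7, 0, 3.7], "rot": [0, 0, 0], "fingers": 0.1}, {"offset": [-19.3, 0, 7.7], "rot": [0, 0, 0], "fingers": 0.1}, {"offset": [-28.7, 0, 12.1], "rot": [0, 0, 0], "fingers": 0.1}, {"offset": [-37.9, 0, 17], "rot": [0, 0, 0], "fingers": 0.1}, {"offset": [-46.8, 0, 22.2], "rot": [0, 0, 0], "fingers": 0.1}])

```text
clock: 70.62
eef_pos: [0.3985, 0.3247, 0.1735]
ee_rot: [-0.024, 0.706, 0.024, 0.707]
wrist_force: [0.3, -1.8, 1.8]
grip_width: 0.014
```

drive_tool(steps=[{"offset": [-8.8, 0, 5.6], "rot": [0, 0, 0], "fingers": 0.1}, {"offset": [-17.3, 0, 11.5], "rot": [0, 0, 0], "fingers": 0.1}, {"offset": [-25.5, 0, 17.8], "rot": [0, 0, 0], "fingers": 0.1}, {"offset": [-33.5, 0, 24.4], "rot": [0, 0, 0], "fingers": 0.1}, {"offset": [-41.3, 0, 31.4], "rot": [0, 0, 0], "fingers": 0.1}])

```text
clock: 71.25
eef_pos: [0.4304, 0.3268, 0.2141]
ee_rot: [-0.024, 0.706, 0.024, 0.707]
wrist_force: [3.3, -1.6, 1.1]
grip_width: 0.0136
```

drive_tool(steps=[{"offset": [-7.4, 0, 7.3], "rot": [0, 0, 0], "fingers": 0.1}, {"offset": [-14.5, 0, 14.8], "rot": [0, 0, 0], "fingers": 0.1}, {"offset": [-21.3, 0, 22.7], "rot": [0, 0, 0], "fingers": 0.1}, {"offset": [-27.8, 0, 30.8], "rot": [0, 0, 0], "fingers": 0.1}, {"offset": [-33.9, 0, 39.2], "rot": [0, 0, 0], "fingers": 0.1}])

```text
clock: 71.88
eef_pos: [0.4693, 0.3295, 0.2475]
ee_rot: [-0.024, 0.706, 0.024, 0.707]
wrist_force: [7.8, 1.6, -7.4]
grip_width: 0.0145
```

drive_tool(steps=[{"offset": [-5.8, 0, 8.6], "rot": [0, 0, 0], "fingers": 0.1}, {"offset": [-11.2, 0, 17.5], "rot": [0, 0, 0], "fingers": 0.1}, {"offset": [-16.2, 0, 26.6], "rot": [0, 0, 0], "fingers": 0.1}, {"offset": [-20.8, 0, 35.9], "rot": [0, 0, 0], "fingers": 0.1}, {"offset": [-25.1, 0, 45.4], "rot": [0, 0, 0], "fingers": 0.1}])

```text
clock: 72.5
eef_pos: [0.5138, 0.3325, 0.2723]
ee_rot: [-0.024, 0.707, 0.024, 0.706]
wrist_force: [6.4, 1.4, -9.8]
grip_width: 0.014
```

drive_tool(steps=[{"offset": [-3.9, 0, 9.6], "rot": [0, 0, 0], "fingers": 0.1}, {"offset": [-7.3, 0, 19.4], "rot": [0, 0, 0], "fingers": 0.1}, {"offset": [-10.4, 0, 29.4], "rot": [0, 0, 0], "fingers": 0.1}, {"offset": [-13, 0, 39.4], "rot": [0, 0, 0], "fingers": 0.1}, {"offset": [-15.2, 0, 49.6], "rot": [0, 0, 0], "fingers": 0.1}])

```text
clock: 73.12
eef_pos: [0.5631, 0.3358, 0.2878]
ee_rot: [-0.024, 0.707, 0.024, 0.706]
wrist_force: [2.7, -0.0, -10.5]
grip_width: 0.0139
```

drive_tool(steps=[{"offset": [-1.8, 0, 10.2], "rot": [0, 0, 0], "fingers": 0.1}, {"offset": [-3.1, 0, 20.5], "rot": [0, 0, 0], "fingers": 0.1}, {"offset": [-4.1, 0, 30.9], "rot": [0, 0, 0], "fingers": 0.1}, {"offset": [-4.6, 0, 41.2], "rot": [0, 0, 0], "fingers": 0.1}, {"offset": [-4.7, 0, 50], "rot": [0, 0, 0], "fingers": 0.1}])

```text
clock: 73.75
eef_pos: [0.6134, 0.3393, 0.2932]
ee_rot: [-0.024, 0.707, 0.024, 0.707]
wrist_force: [2.3, -0.9, -5.2]
grip_width: 0.0141
```

```bash
python3 - <<'E'
from h import *
o=r.get_obs();print(o['eef_pos'],o['wrist_force'],o['grip_width'])
E
```

```text
[0.61340556 0.33926406 0.29318699] [ 2.28640349 -0.92293906 -5.17854448] 0.014088146170450731
```

drive_tool(steps=[{"offset": [0.5, 0, 0.5], "rot": [0, 0, 0], "fingers": 0.1}, {"offset": [1, 0, 1], "rot": [0, 0, 0], "fingers": 0.1}, {"offset": [1.5, 0, 1.5], "rot": [0, 0, 0], "fingers": 0.1}, {"offset": [1.5, 0, 2], "rot": [0, 0, 0], "fingers": 0.1}, {"offset": [1.5, 0, 2], "rot": [0, 0, 0], "fingers": 0.1}])

```text
clock: 74.38
eef_pos: [0.614, 0.3393, 0.2931]
ee_rot: [-0.024, 0.706, 0.024, 0.707]
wrist_force: [-2.9, -3.8, 6.5]
grip_width: 0.014
```

drive_tool(steps=[{"offset": [0, 0, 0], "rot": [0, 0, 0], "fingers": 0.16}, {"offset": [0, 0, 0], "rot": [0, 0, 0], "fingers": 0.2}, {"offset": [0, 0, 0], "rot": [0, 0, 0], "fingers": 0.25}, {"offset": [0, 0, 0], "rot": [0, 0, 0], "fingers": 0.4}, {"offset": [0, 0, 0], "rot": [0, 0, 0], "fingers": 0.5}])

```text
clock: 75.0
eef_pos: [0.6147, 0.3395, 0.2911]
ee_rot: [-0.024, 0.707, 0.024, 0.707]
wrist_force: [0.1, 0.3, 0.3]
grip_width: 0.0424
```

drive_tool(steps=[{"offset": [-5, 0, 0], "rot": [0, 0, 0], "fingers": 0.5}, {"offset": [-20, 0, 0], "rot": [0, 0, 0], "fingers": 0.5}, {"offset": [-40, 0, 0], "rot": [0, 0, 0], "fingers": 0.5}, {"offset": [-60, 0, 0], "rot": [0, 0, 0], "fingers": 0.5}, {"offset": [-80, 0, 0], "rot": [0, 0, 0], "fingers": 0.5}])

```text
clock: 75.62
eef_pos: [0.6147, 0.3395, 0.3733]
ee_rot: [-0.024, 0.706, 0.024, 0.707]
wrist_force: [0.4, 0.8, -0.5]
grip_width: 0.0428
```

drive_tool(steps=[{"offset": [0, -40, -20], "rot": [0, 0, 0], "fingers": 0.5}, {"offset": [0, -85, -35], "rot": [0, 0, 0], "fingers": 0.5}, {"offset": [0, -135, -50], "rot": [0, 0, 0], "fingers": 0.5}, {"offset": [0, -185, -65], "rot": [0, 0, 0], "fingers": 0.5}, {"offset": [0, -240, -80], "rot": [0, 0, 0], "fingers": 0.5}])

```text
clock: 76.25
eef_pos: [0.5509, 0.0932, 0.3728]
ee_rot: [-0.024, 0.706, 0.024, 0.707]
wrist_force: [1.4, 0.1, 0.5]
grip_width: 0.043
```

drive_tool(steps=[{"offset": [0, -50, 0], "rot": [0, 0, 0], "fingers": 0.5}, {"offset": [0, -100, 0], "rot": [0, 0, 0], "fingers": 0.5}, {"offset": [0, -150, 0], "rot": [0, 0, 0], "fingers": 0.5}, {"offset": [0, -190, 0], "rot": [0, 0, 0], "fingers": 0.5}, {"offset": [0, -220, 0], "rot": [0, 0, 0], "fingers": 0.5}])

```text
clock: 76.88
eef_pos: [0.5662, -0.1269, 0.3727]
ee_rot: [-0.024, 0.706, 0.023, 0.707]
wrist_force: [0.3, -0.1, -0.1]
grip_width: 0.0428
```

```bash
python3 - <<'E'
from h import *
o=r.get_obs();print(o['eef_pos'],o['clock'])
c=shot('top','t16');s=shot('scene','s9')
im=np.ascontiguousarray(c['img'][:,:,::-1]);hsv=cv2.cvtColor(im,cv2.COLOR_BGR2HSV);h,sa,v=[hsv[...,i].astype(int) for i in range(3)]
u=np.array([.9976,.0698]);w=np.array([-.0698,.9976]);C=np.array([.4845,.330])
def comp(n,m,z,box):
    y0,y1,x0,x1=box; k,lab,st,_=cv2.connectedComponentsWithStats(m[y0:y1,x0:x1].astype(np.uint8))
    if k<2: print(n,'none'); return
    i=1+st[1:,4].argmax(); y,x=np.nonzero(lab==i); P=np.array([ray(c,a+x0,b+y0,z)[:2]*1000 for a,b in zip(x,y)]).astype(np.float32)
    q=cv2.minAreaRect(P); d=np.array(q[0])/1000-C; print(n,st[i,4],np.round(q[0]),np.round(q[1]),round(q[2],1),'press xy mm',(d@u*1000).round(1),(d@w*1000).round(1))
b=(225,305,128,215)
comp('blue',(abs(h-106)<10)&(sa>110),.042,b); comp('white',(sa<40)&(v>225),.042,b); comp('terra',(h<10)&(sa>140)&(v>80),.042,b)
comp('bar',((h<4)|(h>176))&(sa>200)&(v>120),.305,(180,215,95,180))
a=load('top0'); 
d=cv2.absdiff(a['img'],c['img']).max(2)[90:200,160:480]>50; print('bystander diff px',d.sum()); ys,xs=np.nonzero(d); print(xs.min()+160,xs.max()+160,ys.min()+90,ys.max()+90) if len(xs) else 0
comp('handle',(h<20)&(h>8)&(sa>200)&(v>200),.076,(200,250,222,250))
cv2.imwrite('pics/c15.png',s['img'][:,:,::-1])
E
```

```text
[ 0.56624014 -0.1269053   0.37274014] 76.875
blue 474 [487. 329.] [109.  31.] 3.8 press xy mm 2.2 -1.6
white 431 [482. 394.] [109.  27.] 4.6 press xy mm 2.2 64.0
terra 354 [489. 265.] [109.  27.] 4.0 press xy mm -0.6 -65.3
bar 404 [617. 342.] [ 15. 135.] 4.2 press xy mm 133.5 3.2
bystander diff px 8026
333 437 90 199
handle 79 [617. 166.] [21. 21.] 0.4 press xy mm 120.6 -173.0
```

```bash
python3 -c "
from rig import r
print(r.sign_off())"
```

```text
the job is handed in; nothing more can be done
None
```

The job is done and handed in at about 77 s on the robot's clock; no verdict came back. All three tiles were under the rack. I drew each out with the reacher, put the reacher back on its mat and laid the tiles one to a lane. Then I pulled the lever to its stop, held it about a second, and eased it up over about 5 s before letting go.

**Last checks from the top camera:**
- **Tiles:** they are still flat in their lanes after the press. They sit about +2 mm (blue), +2 mm (white) and -1 mm (terracotta) from the middle along the lane, and within 2 mm across it. I had to nudge white and blue about 5 mm to get there.
- **Lever:** it is back upright. When it was down, the force on the handle jumped from 9 to 29 N at the stop.
- **Reacher:** it lies lengthwise and, by my estimate, entirely on the mat, but about 2 cm off the mat's centre along its length. I left that offset to keep the jaws clear of the white tile, which lay partly on the mat then.

**Disagreements and gaps:**
- **Blue tile:** it was knocked about 3 cm aside while the robot was away, and I picked it up from its new place.
- **Lever path:** my path was about 3 mm off the true arc on the way down, with side forces up to about 20 N. I corrected for that on the way up.
- **Other objects:** I compared only the strip with the vase, cup, jar, clay block and bowl. The change there ran from pixel column 333 to 437, where I expect the arm was in view. That span also covers the bowl and one red look-alike, so those two are not confirmed still.
- **Final picture:** the last view was refused because the picture limit was reached, so the final state rests on these measurements alone.

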